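# Gauge the cake pillars into their rail and shut the gate

### The job

Sort the three white cake pillars by trying their feet in the blue gauge rail: slide each one whose foot fits, standing upright, along the base plate into the rail until it is inside, and put any pillar whose foot is too big to enter into the red reject tub. Then slide the orange gate fully across the mouth of the rail to shut the good pillars in. Do not knock over or shift any of the jars, bottles, ribbon spool or spatula standing around.

Things in the scene. Friction and masses are not known exactly. Their poses are not given: they have to be found in the camera images.
- pillar_a: cake pillar, white plastic with two gold bands, standing: round foot 12 mm tall under a round stem of 16 mm diameter, 80 mm tall in all, about 80 g. The foot is either 28 mm wide (fits the rail) or 36 mm (too big); the three are otherwise alike: find out by trying it in the rail. Origin: centre of the underside, z up the stem
- pillar_b: cake pillar, white plastic with two gold bands, standing: round foot 12 mm tall under a round stem of 16 mm diameter, 80 mm tall in all, about 80 g. The foot is either 28 mm wide (fits the rail) or 36 mm (too big); the three are otherwise alike: find out by trying it in the rail. Origin: centre of the underside, z up the stem
- pillar_c: cake pillar, white plastic with two gold bands, standing: round foot 12 mm tall under a round stem of 16 mm diameter, 80 mm tall in all, about 80 g. The foot is either 28 mm wide (fits the rail) or 36 mm (too big); the three are otherwise alike: find out by trying it in the rail. Origin: centre of the underside, z up the stem
- rail_throat (a point): mouth of the gauge rail: centre of the lane where its straight part begins, on top of the black base plate (3 mm over the table). x runs level into the lane, y across it, z up. The lane is 32 mm wide at foot level, from x = 0 to a back stop at x = 75 mm: room for two pillars in line. Flared lead-ins start at x = -5 mm. The gate crosses at x = -8 to -15 mm
- rail: blue gauge rail on a black base plate, fixed. Axes as rail_throat, which lies at (0, -30, 3) mm from this origin. Lips 16 mm over the plate (their top 20 mm) overhang the lane from x = 4 mm on, leaving a 22 mm slot for the stem: feet enter only by sliding in from the front. Rails 12 mm thick. The bare plate reaches to x = -65 mm, y -70 to 85 mm: room to set a pillar before the mouth
- gate (a joint): position of the orange gate bar, which slides across the rail's mouth: 0 is fully open, 0.052 m fully shut; it moves towards -y of rail_throat as it shuts. It stays where it is left and needs about 2 N. It starts within 12 mm of open, its tip then at least 26 mm off the lane's centre line
- gate_grip (a point): grip point of the gate's upright orange handle post, 14 x 14 mm, its top 19 mm above this point and 72 mm above the table; axes as rail_throat. The bar (6 mm thick, top 18 mm above the table) runs from the post 69 mm towards the lane. It travels along -y of rail_throat
- reject_tub: red open reject tub fixed to the table, 130 x 130 mm, 40 mm tall, walls 4 mm, floor 4 mm. Origin: centre of its underside, z up
- jar_pink: pink closed jar, 48 mm diameter, 72 mm tall, standing; a bystander. Origin: centre of its underside
- jar_black: black closed jar, 48 mm diameter, 72 mm tall, standing; a bystander. Origin: centre of its underside
- jar_cream: cream closed jar, 48 mm diameter, 72 mm tall, standing; a bystander. Origin: centre of its underside
- drops_blue: blue small colour bottle, 24 mm diameter, 58 mm tall, standing behind the reject tub; a bystander. Origin: centre of its underside
- drops_red: red small colour bottle, 24 mm diameter, 58 mm tall, standing behind the reject tub; a bystander. Origin: centre of its underside
- squeeze: orange squeeze bottle, 50 mm diameter, 150 mm tall, standing beyond the back end of the gauge rail; a bystander. Origin: centre of its underside
- spool: pink ribbon spool lying flat, 68 mm diameter, 22 mm tall; a bystander. Origin: centre of its underside
- spatula: spatula 240 mm long lying across the back of the work area; a bystander. Origin: about its middle, on the underside
Mind the look-alikes: they are no part of the job. Leave any green look-alike of the pillar_b alone.

How it is judged:
By the outcome, as a careful person would: the job done as asked, in the order asked, and still so for the second after the job is handed in, with the robot touching nothing.
It also fails if it takes over 72 s, if anything falls off the work surface, if the arm or the gripper's body presses on something with over 40 N, if the wrist force passes 120 N, or if a joint passes its speed limit or range.

### The arm

A 7-joint arm with a two-finger parallel gripper is mounted at the origin on the work surface. World frame = base frame: x ahead of the robot, y to its left, z up, the work surface at z = 0. Lengths are in m, angles in degrees, forces in N, time in s.
With the tool pointing down it reaches from about 0.425 to 0.875 m from the base axis. Payload 4.7 kg.
Tool frame: the origin (TCP) lies at the very end of the fingers, on their centre line; the grasp point (between the pads) lies 19 mm behind it; z points along the fingers, y is the line along which they close (so a half turn about z gives the same grasp; the last joint's range is limited). The gripper opens to 87 mm and grips with 3 to 60 N. Pads are 19 mm wide; open, the fingers measure 117 mm over their backs; the gripper's body (75 mm by 190 mm) begins 51 mm behind the grasp point.
Start: joints at [74.548, 18.392, -4.016, 83.108, 1.295, 78.541, -3.26], TCP at [0.182, -0.624, 0.191] pointing down, gripper open.
Joint ranges: [-163.93, 163.93], [-17.29, 119.83], [-79.2, 71.16], [3.27, 140.29], [-89.18, 269.18], [5.43, 117.66], [-154.24, 154.24]. Speed limits (degrees/s): [147.25, 147.25, 180, 180, 180, 180, 180].

### API

Orientations are given as a 3x3 rotation matrix whose columns are the frame's x, y, z axes.
In Python, from plant import get_state, snapshot, camera_model, job_done gives the robot as it stands.
- The arm moves only by the shell command python3 -m jog 'ROWS' [FORCE]. ROWS is JSON, a list of rows, each an object with "linear": the shift along the tool's x, y, z as a fraction of full scale, a list of three; "yaw": the turn about the tool's z as a fraction of full scale; "jaw": the opening, from -1 (shut) to 1 (fully open). In form: [{"linear": [x, y, z], "yaw": yaw, "jaw": jaw}, ...]. A call has 1 to 10 rows; each row shifts and turns the commanded pose from where the row before left it, along the tool's axes as they then stand; what a row does not reach is not made up. Full scale, the value 1, is 2.5 cm for a shift and 0.5 rad for a turn. A row lasts 1/12 s, in which the tool goes at most 41.7 mm and 7.16 degrees, less where a joint would pass 70% of its speed; a pose out of reach is approached as far as the arm can. A call with a number of a shift or a turn outside -1 to 1 is refused whole. A call with a gripper value outside its range is refused whole. The fingers move at their own pace and stop on an object; FORCE is the grip in N (left out, the last holds). Time passes only in rows, so rows that do not move let the fingers close. It gives the time, the measured TCP pose, the force, the opening and the grip force at its end, in the units of the state.
- get_state(): the state, without advancing time (a new reading comes with each control period).
- snapshot(name): name is "scene" or "top" or "wrist"; returns the picture (480x640x3 uint8, red, green, blue); there is no depth.
- camera_model(name): a dict with "fx", "fy", "cx", "cy" (pixels), "extrinsics" (4x4, takes a point from camera to world coordinates). Camera axes: x right, y down, z forward; pixel columns grow to the right and rows downward; lengths in m; the calibration is good to about 2 mm. A picture is of the moment at which its call begins: read the wrist's pose just before it. camera_model takes no time and is no camera call; for the wrist camera it gives the pose at the moment of the call.
- job_done(): hands the job in; it is judged then, once.
The state is a dict: "clock": time; "joints": joint angles; "qvel": joint speeds; "joint_efforts": joint torques, N m; "ee_pos": TCP position; "eef_rot": TCP orientation; "contact_force": force on the tool from outside, world axes, zero at the start; "torque": the same for the moment, N m; "width": finger opening in m; "grip_force": force on a finger pad.
Only numpy, scipy, OpenCV 4.12 (cv2) and the standard library are available. Lean on these libraries where they do the work, as an engineer would, in place of code of your own. Each camera call takes 0.05 s, during which the arm holds its last target. There are 200 camera calls.

## Working session

There is one attempt and no reset: what is moved stays moved. The work goes in short steps, Python scripts to look and compute and a shell command to move; the robot and the scene stay as the last step left them, time stands still between calls to the robot, and variables do not carry over. Pictures are saved under pics/ and viewed, at most 10 in all, crops included, and the job is handed in when it is done.

```bash
ls; mkdir -p pics; python3 - <<'E'
from plant import *
import cv2
for n in("scene","top"):
    cv2.imwrite(f"pics/{n}0.png",snapshot(n)[:,:,::-1]); print(n,camera_model(n))
s=get_state(); print(s)
E
```

```text
pics
scene {'fx': 525.4783386866911, 'fy': 525.4783386866911, 'cx': 315.7887786787806, 'cy': 237.22882175570928, 'extrinsics': array([[ 0.88191677,  0.27872607, -0.38017706,  0.97112949],
       [ 0.47127605, -0.54017807,  0.69721341, -0.61979342],
       [-0.01103176, -0.79405253, -0.60774902,  0.62591856],
       [ 0.        ,  0.        ,  0.        ,  1.        ]])}
top {'fx': 450.91965821005306, 'fy': 450.91965821005306, 'cx': 321.3669512969198, 'cy': 234.16840040455057, 'extrinsics': array([[ 4.57581637e-03, -9.97576451e-01,  6.94282858e-02,
         5.49574817e-01],
       [-9.99646631e-01, -2.74516341e-03,  2.64400745e-02,
         9.72701567e-04],
       [-2.61854036e-02, -6.95247369e-02, -9.97236499e-01,
         8.93413490e-01],
       [ 0.00000000e+00,  0.00000000e+00,  0.00000000e+00,
         1.00000000e+00]])}
{'clock': 0.1, 'joints': array([74.54752142, 18.43643029, -4.01341983, 83.16898632,  1.29665652,
       78.54159935, -3.25961566]), 'qvel': array([-0.1261143 , -0.12968812, -0.00058059, -0.13578996, -0.0329351 ,
        0.0384413 ,  0.09359323]), 'joint_efforts': array([-3.36883259e-04, -4.92571735e+01, -4.05969154e-01, -3.13401926e+01,
       -6.42082770e-02,  3.94144189e-02,  4.91279559e-05]), 'ee_pos': array([ 0.18175883, -0.62348125,  0.18954292]), 'eef_rot': array([[ 9.59997009e-01,  2.80009551e-01, -6.28107458e-04],
       [ 2.80010223e-01, -9.59995573e-01,  1.66572294e-03],
       [-1.36562047e-04, -1.77496555e-03, -9.99998415e-01]]), 'contact_force': array([0.03528909, 0.33377792, 0.0271983 ]), 'torque': array([0.00810138, 0.04566846, 0.11367123]), 'grip_force': 0.0, 'width': 0.08660747074740582}
```

View pics/top0.png

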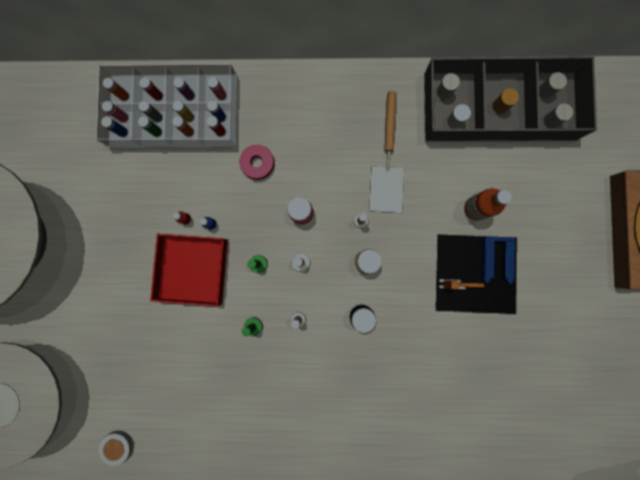

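View pics/scene0.png

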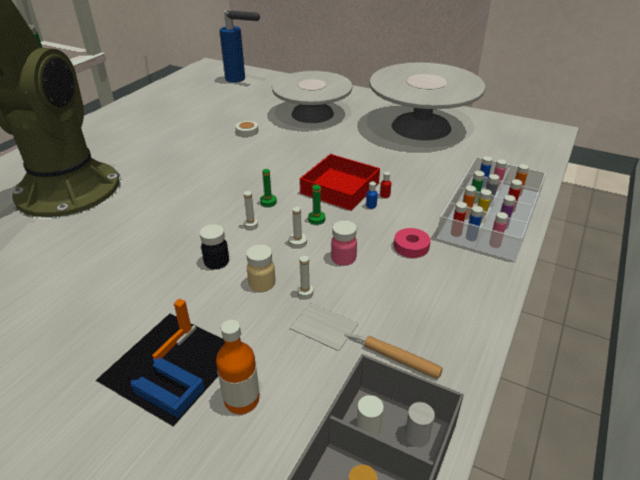

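Top view: pillars near (301,262), (298,321) and (361,221). Green look-alikes are at (257,264) and (252,327), the rail at (500,260) opening downward, the gate post near (450,285), and the tub at (190,270). Next I'll zoom in.

```bash
python3 - <<'E'
import cv2,numpy as np
t=cv2.imread("pics/top0.png")
a=cv2.resize(t[195:345,275:385],None,fx=3.6,fy=3.6,interpolation=cv2.INTER_CUBIC)
b=cv2.resize(t[225:325,430:525],None,fx=4.2,fy=4.2,interpolation=cv2.INTER_CUBIC)
o=np.zeros((560,800,3),np.uint8); o[:540,:396]=a[:540]; o[:420,400:799]=b[:420]
o=np.clip(o*1.3,0,255).astype(np.uint8)
cv2.imwrite("pics/z.png",o)
E
```

```text
(no output)
```

View pics/z.png

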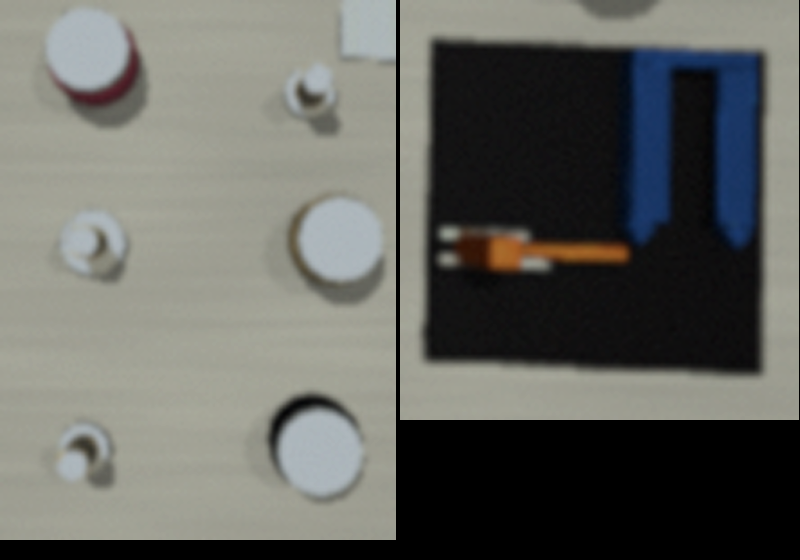

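The middle pillar (301,262) has the visibly wider foot. The ones at (361,221) and (299,319) look narrow. Next I'll compute positions.

```bash
cat > h.py <<'E'
import numpy as np, cv2
from plant import *
def ray(cam,uv,z):
    m=camera_model(cam) if isinstance(cam,str) else cam
    E=m["extrinsics"]; d=E[:3,:3]@np.array([(uv[0]-m["cx"])/m["fx"],(uv[1]-m["cy"])/m["fy"],1.])
    return np.round(E[:3,3]+d*(z-E[2,3])/d[2],4)[:2]
def proj(cam,p):
    m=camera_model(cam); E=m["extrinsics"]; c=E[:3,:3].T@(np.array(p)-E[:3,3]); return np.round([m["fx"]*c[0]/c[2]+m["cx"],m["fy"]*c[1]/c[2]+m["cy"]],1)
E
python3 - <<'E'
from h import *
for n,f,t in(("A",(361.1,220.8),(363.3,216.7)),("B",(300.8,262.5),(299.4,261.7)),("C",(298.6,319.4),(295,324.2))):
    p=ray("top",f,.012); print(n,p,ray("top",t,.08),"scene foot",proj("scene",[*p,.012]),proj("scene",[*p,.08]))
Z=lambda u,v:(430+(u-400)/4.2,225+v/4.2)
for q in((432,40),(764,52),(761,373),(425,358)): print("plate",ray("top",Z(*q),.003))
im=cv2.imread("pics/top0.png"); h=cv2.cvtColor(im,cv2.COLOR_BGR2HSV)
def blob(lo,hi,z,box):
    m=cv2.inRange(h,lo,hi); k=np.zeros_like(m); x0,y0,x1,y1=box; k[y0:y1,x0:x1]=m[y0:y1,x0:x1]
    c=max(cv2.findContours(k,0,1)[0],key=cv2.contourArea); r=cv2.minAreaRect(c); b=cv2.boxPoints(r)
    print(r,[ray("top",p,z).tolist() for p in b],ray("top",r[0],z))
blob((105,120,60),(125,255,255),.023,(470,225,525,320))
blob((5,150,140),(20,255,255),.018,(430,270,490,300))
blob((0,150,60),(8,255,255),.04,(140,225,235,315))
for n,q in(("post",(505,253)),("bartip",(628,253)),): print(n,ray("top",Z(*q),.072 if n=="post" else .018))
for v in (100,150,200): print("lane",ray("top",Z((672+716)/2,v),.023))
print("squeeze top",ray("top",(504,198),.15), "scene base",ray("scene",(239,400),0))
E
```

```text
A [ 0.6374 -0.0534] [ 0.6381 -0.0532] scene foot [303.7 289.2] [302.6 258.5]
B [0.5553 0.0643] [0.5563 0.0619] scene foot [296.2 238.3] [295. 209.]
C [0.4453 0.0677] [0.4448 0.0689] scene foot [249.4 222. ] [246.3 193.3]
plate [ 0.6115 -0.2041]
plate [ 0.6063 -0.3578]
plate [ 0.4582 -0.3527]
plate [ 0.4639 -0.199 ]
((499.57977294921875, 259.38665771484375), (28.29839324951172, 44.6776237487793), 1.4688007831573486) [[0.521, -0.2877], [0.6062, -0.2916], [0.605, -0.3452], [0.5199, -0.341]] [ 0.5629 -0.3164]Traceback (most recent call last):
  File "<stdin>", line 12, in <module>
  File "<stdin>", line 9, in blob
ValueError: max() iterable argument is empty
```

```bash
python3 - <<'E'
import cv2,numpy as np
t=cv2.imread("pics/scene0.png")
a=cv2.resize(t[180:310,225:335],None,fx=3.6,fy=3.6,interpolation=cv2.INTER_CUBIC)
b=cv2.resize(t[290:430,95:265],None,fx=2.3,fy=2.3,interpolation=cv2.INTER_CUBIC)
o=np.zeros((480,800,3),np.uint8); o[:468,:396]=a; o[:322,400:791]=b
cv2.imwrite("pics/z2.png",o)
E
```

```text
(no output)
```

View pics/z2.png

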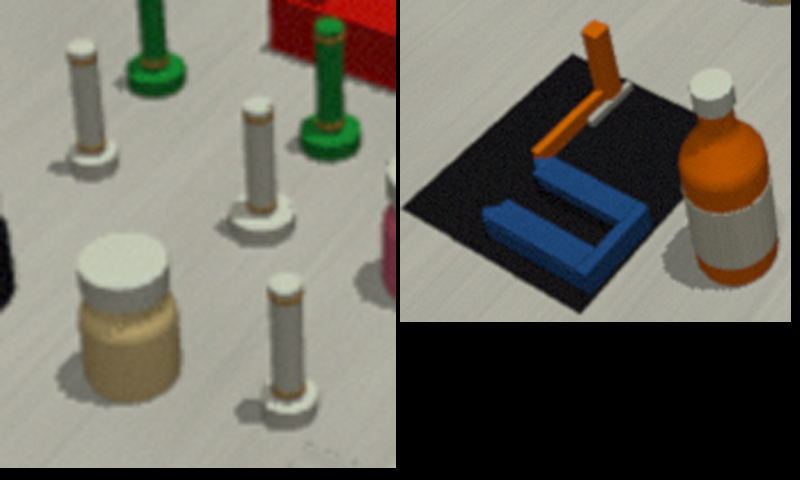

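The scene view confirms B (262,213 in the crop) has a wide foot and A and C narrow ones, with all feet within about 2 mm of the top-view fixes. The gate bar tip sits clear of the lane.

```bash
python3 - <<'E'
from h import *
Z=lambda u,v:(430+(u-400)/4.2,225+v/4.2); S=lambda u,v:(95+(u-400)/2.3,290+v/2.3)
print("tub",[ray("top",p,.04) for p in((155,235),(228,236),(222,306),(151,302))])
print("post top",ray("top",Z(505,253),.072),ray("scene",S(596,29),.072))
print("bartip",ray("top",Z(628,253),.018),ray("scene",S(541,152),.018))
for v in(100,150,200): print("lane",ray("top",Z(694,v),.023))
print("tips scene",ray("scene",S(540,160),.023),ray("scene",S(491,208),.023))
print("squeeze",ray("top",(504,198),.15),ray("scene",S(737,262),0),"scene cap",ray("scene",S(713,80),.15))
print("drops",ray("top",(207,223),.03),ray("top",(181,217),.03),"cream",ray("top",(369,262),.072),"black",ray("top",(364,320),.072),"pink",ray("top",(299,209),.072))
E
```

```text
tub [array([0.6065, 0.3425]), array([0.605 , 0.2018]), array([0.4725, 0.2106]), array([0.4791, 0.3463])]
post top [ 0.5154 -0.2181] [ 0.5201 -0.2196]
bartip [ 0.5134 -0.2881] [ 0.5177 -0.2848]
lane [ 0.5831 -0.3176]
lane [ 0.5603 -0.3171]
lane [ 0.5377 -0.3166]
tips scene [ 0.5253 -0.2928] [ 0.524 -0.335]
squeeze [ 0.6618 -0.2796] [ 0.6674 -0.2848] scene cap [ 0.6644 -0.2773]
drops [0.6308 0.2455] [0.6423 0.2966] cream [ 0.5564 -0.0639] black [ 0.4522 -0.0547] pink [0.653 0.064]
```

```bash
cat >> h.py <<'E'
YAW=-2.1
def go(*targets):
    "print successive tool-frame moves, in full-scale units, and yaw left"
    s=get_state(); R=s["eef_rot"]; p=s["ee_pos"]; a=np.degrees(np.arctan2(R[1,0],R[0,0]))
    print("t",round(s["clock"],2),"tcp",p.round(4),"yaw",a.round(2),"fs turn",round(-np.radians(YAW-a)/.5,3),"w",round(s["width"],4),"F",s["contact_force"].round(1),"grip",round(s["grip_force"],1),"tilt",(R[:2,2]*1000).round(1))
    for t in targets:
        t=np.array(t); print("->",t.round(4),(R.T@(t-p)/.025).round(2)); p=t
def lane(x,y=0,z=0,throat=(.526,-.3155)):
    c,s=np.cos(np.radians(YAW)),np.sin(np.radians(YAW)); return [throat[0]+c*x-s*y,throat[1]+s*x+c*y,z]
E
python3 -m jog '[{"linear":[0,0,0],"yaw":0.22,"jaw":0.4},{"linear":[0,0,0],"yaw":0.22,"jaw":0.4},{"linear":[0,0,0],"yaw":0.2,"jaw":0.4},{"linear":[0,0,0],"yaw":0,"jaw":0.4}]' 15
python3 -c "
from h import *
go([.638,-.053,.19],[.638,-.053,.042])"
```

```text
clock: 0.43
ee_pos: [0.1819, -0.6237, 0.19]
eef_rot: [[0.999, -0.039, -0.0], [-0.039, -0.999, 0.001], [-0.001, -0.001, -1.0]]
contact_force: [-0.8, 0.0, 0.3]
width: 0.068
grip_force: 0.0
t 0.43 tcp [ 0.1819 -0.6237  0.19  ] yaw -2.22 fs turn -0.004 w 0.068 F [-0.8  0.   0.3] grip 0.0 tilt [-0.5  0.9]
-> [ 0.638 -0.053  0.19 ] [ 1.735e+01 -2.352e+01  1.000e-02]
-> [ 0.638 -0.053  0.042] [0.   0.01 5.92]
```

```bash
python3 -m jog '[{"linear":[0.7,-0.95,0],"yaw":0,"jaw":0.4},{"linear":[0.7,-0.95,0],"yaw":0,"jaw":0.4},{"linear":[0.7,-0.95,0],"yaw":0,"jaw":0.4},{"linear":[0.7,-0.95,0],"yaw":0,"jaw":0.4},{"linear":[0.7,-0.95,0],"yaw":0,"jaw":0.4},{"linear":[0.7,-0.95,0],"yaw":0,"jaw":0.4},{"linear":[0.7,-0.95,0],"yaw":0,"jaw":0.4},{"linear":[0.7,-0.95,0],"yaw":0,"jaw":0.4},{"linear":[0.7,-0.95,0],"yaw":0,"jaw":0.4},{"linear":[0.7,-0.95,0],"yaw":0,"jaw":0.4}]'
python3 -m jog '[{"linear":[0.7,-0.95,0],"yaw":0,"jaw":0.4},{"linear":[0.7,-0.95,0],"yaw":0,"jaw":0.4},{"linear":[0.7,-0.95,0],"yaw":0,"jaw":0.4},{"linear":[0.7,-0.95,0],"yaw":0,"jaw":0.4},{"linear":[0.7,-0.95,0],"yaw":0,"jaw":0.4},{"linear":[0.7,-0.95,0],"yaw":0,"jaw":0.4},{"linear":[0.7,-0.95,0],"yaw":0,"jaw":0.4},{"linear":[0.7,-0.95,0],"yaw":0,"jaw":0.4},{"linear":[0.7,-0.95,0],"yaw":0,"jaw":0.4},{"linear":[0,0,0],"yaw":0,"jaw":0.4}]'
python3 -c "
from h import *
go([.638,-.053,.15],[.638,-.053,.042])"
```

```text
clock: 1.27
ee_pos: [0.366, -0.3916, 0.1904]
eef_rot: [[0.999, -0.033, -0.0], [-0.033, -0.999, -0.0], [-0.0, 0.0, -1.0]]
contact_force: [-0.1, 0.4, -0.5]
width: 0.0608
grip_force: 0.0
clock: 2.1
ee_pos: [0.5341, -0.1775, 0.1905]
eef_rot: [[1.0, -0.024, 0.002], [-0.024, -1.0, 0.004], [0.002, -0.004, -1.0]]
contact_force: [-1.0, 0.7, 0.1]
width: 0.0611
grip_force: 0.0
t 2.1 tcp [ 0.5341 -0.1775  0.1905] yaw -1.35 fs turn 0.026 w 0.0611 F [-1.   0.7  0.1] grip 0.0 tilt [2.2 4. ]
-> [ 0.638 -0.053  0.15 ] [ 4.03 -5.07  1.65]
-> [ 0.638 -0.053  0.042] [-0.01  0.02  4.32]
```

```bash
python3 -m jog '[{"linear":[0.67,-0.84,0.28],"yaw":0.02,"jaw":0.3},{"linear":[0.67,-0.84,0.28],"yaw":0,"jaw":0.3},{"linear":[0.67,-0.84,0.28],"yaw":0,"jaw":0.3},{"linear":[0.67,-0.84,0.28],"yaw":0,"jaw":0.3},{"linear":[0.67,-0.84,0.28],"yaw":0,"jaw":0.3},{"linear":[0.67,-0.84,0.28],"yaw":0,"jaw":0.3},{"linear":[0,0,0],"yaw":0,"jaw":0.3},{"linear":[0,0,0],"yaw":0,"jaw":0.3}]'
python3 -c "
from h import *
go([.638,-.053,.15],[.638,-.053,.042])
cv2.imwrite('pics/w1.png',snapshot('wrist')[:,:,::-1]); print(proj('wrist',[.638,-.053,.08]),proj('wrist',[.638,-.053,.012]))"
```

```text
clock: 2.77
ee_pos: [0.6364, -0.0616, 0.1474]
eef_rot: [[0.999, -0.04, -0.002], [-0.04, -0.999, 0.001], [-0.002, -0.001, -1.0]]
contact_force: [-1.0, 0.0, 0.3]
width: 0.0567
grip_force: 0.0
t 2.77 tcp [ 0.6364 -0.0616  0.1474] yaw -2.31 fs turn -0.007 w 0.0567 F [-1.   0.   0.3] grip 0.0 tilt [-2.   1.3]
-> [ 0.638 -0.053  0.15 ] [ 0.05 -0.34 -0.11]
-> [ 0.638 -0.053  0.042] [0.01 0.01 4.32]
[309.9 237.2] [312.6 220.2]
```

View pics/w1.png

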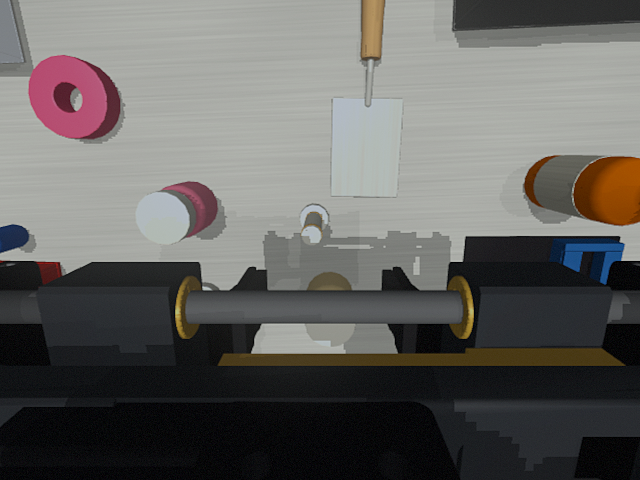

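The wrist image shows A's top at (312,236), within 3 px of the prediction, so I can descend and grasp.

```bash
python3 -m jog '[{"linear":[0.06,-0.3,0],"yaw":-0.01,"jaw":0.3},{"linear":[0,0,0.85],"yaw":0,"jaw":0.3},{"linear":[0,0,0.85],"yaw":0,"jaw":0.3},{"linear":[0,0,0.85],"yaw":0,"jaw":0.3},{"linear":[0,0,0.85],"yaw":0,"jaw":0.3},{"linear":[0,0,0.8],"yaw":0,"jaw":0.3},{"linear":[0,0,0],"yaw":0,"jaw":0.3},{"linear":[0,0,0],"yaw":0,"jaw":-0.8},{"linear":[0,0,0],"yaw":0,"jaw":-0.8},{"linear":[0,0,0],"yaw":0,"jaw":-0.8}]' 15
python3 -m jog '[{"linear":[0,0,0],"yaw":0,"jaw":-0.8},{"linear":[0,0,0],"yaw":0,"jaw":-0.8},{"linear":[0,0,0],"yaw":0,"jaw":-0.8},{"linear":[0,0,0],"yaw":0,"jaw":-0.8}]' 15
python3 -c "
from h import *
go([.638,-.053,.152],lane(-.045,0,.152),lane(-.035,0,.045))"
```

```text
clock: 3.65
ee_pos: [0.6398, -0.0566, 0.0457]
eef_rot: [[0.999, -0.041, 0.003], [-0.041, -0.999, -0.001], [0.003, 0.0, -1.0]]
contact_force: [0.2, 0.2, 0.6]
width: 0.0441
grip_force: 0.0
clock: 3.98
ee_pos: [0.6387, -0.0562, 0.044]
eef_rot: [[0.999, -0.041, 0.001], [-0.041, -0.999, -0.0], [0.001, 0.0, -1.0]]
contact_force: [-1.3, -0.5, 0.2]
width: 0.0183
grip_force: 0.1
t 3.98 tcp [ 0.6387 -0.0562  0.044 ] yaw -2.36 fs turn -0.009 w 0.0183 F [-1.3 -0.5  0.2] grip 0.1 tilt [ 0.6 -0.1]
-> [ 0.638 -0.053  0.152] [-0.03 -0.13 -4.32]
-> [ 0.481  -0.3139  0.152 ] [-5.84 10.68 -0.  ]
-> [ 0.491  -0.3142  0.045 ] [ 0.4  -0.    4.28]
```

```bash
python3 -m jog '[{"linear":[0,0,0],"yaw":0,"jaw":-0.8},{"linear":[0,0,0],"yaw":0,"jaw":-0.8},{"linear":[0,0,0],"yaw":0,"jaw":-0.8},{"linear":[0,0,-0.8],"yaw":0,"jaw":-0.8},{"linear":[0,0,-0.8],"yaw":0,"jaw":-0.8},{"linear":[0,0,-0.8],"yaw":0,"jaw":-0.8},{"linear":[0,0,-0.8],"yaw":0,"jaw":-0.8},{"linear":[0,0,-0.8],"yaw":0,"jaw":-0.8},{"linear":[0,0,0],"yaw":-0.01,"jaw":-0.8}]' 20
python3 -c "
from h import *
go(lane(-.045,0,.144),lane(-.035,0,.045))"
```

```text
clock: 4.73
ee_pos: [0.641, -0.0563, 0.148]
eef_rot: [[0.999, -0.036, 0.007], [-0.036, -0.999, -0.001], [0.007, 0.001, -1.0]]
contact_force: [1.4, 0.4, 0.1]
width: 0.014
grip_force: 20.0
t 4.73 tcp [ 0.641  -0.0563  0.148 ] yaw -2.07 fs turn 0.001 w 0.014 F [1.4 0.4 0.1] grip 20.0 tilt [ 6.9 -0.9]
-> [ 0.481  -0.3139  0.144 ] [-6.02 10.53  0.12]
-> [ 0.491  -0.3142  0.045 ] [ 0.37 -0.    3.96]
```

```bash
python3 -m jog '[{"linear":[-0.5,0.88,0],"yaw":0,"jaw":-0.8},{"linear":[-0.5,0.88,0],"yaw":0,"jaw":-0.8},{"linear":[-0.5,0.88,0],"yaw":0,"jaw":-0.8},{"linear":[-0.5,0.88,0],"yaw":0,"jaw":-0.8},{"linear":[-0.5,0.88,0],"yaw":0,"jaw":-0.8},{"linear":[-0.5,0.88,0],"yaw":0,"jaw":-0.8},{"linear":[-0.5,0.88,0],"yaw":0,"jaw":-0.8},{"linear":[-0.5,0.88,0],"yaw":0,"jaw":-0.8},{"linear":[-0.5,0.88,0],"yaw":0,"jaw":-0.8},{"linear":[-0.5,0.88,0],"yaw":0,"jaw":-0.8}]'
python3 -m jog '[{"linear":[-0.5,0.88,0],"yaw":0,"jaw":-0.8},{"linear":[-0.5,0.88,0],"yaw":0,"jaw":-0.8},{"linear":[0,0,0],"yaw":0,"jaw":-0.8},{"linear":[0,0,0],"yaw":0,"jaw":-0.8},{"linear":[0,0,0],"yaw":0,"jaw":-0.8}]'
python3 -c "
from h import *
go(lane(-.045,0,.060),lane(-.035,0,.045))
cv2.imwrite('pics/w2.png',snapshot('wrist')[:,:,::-1])"
```

```text
clock: 5.57
ee_pos: [0.5041, -0.2724, 0.1424]
eef_rot: [[0.999, -0.036, -0.001], [-0.036, -0.999, 0.001], [-0.001, -0.001, -1.0]]
contact_force: [0.6, -0.5, -0.3]
width: 0.0143
grip_force: 20.0
clock: 5.98
ee_pos: [0.4789, -0.3139, 0.1427]
eef_rot: [[0.999, -0.036, -0.001], [-0.036, -0.999, 0.001], [-0.001, -0.001, -1.0]]
contact_force: [0.0, 0.6, -1.1]
width: 0.0144
grip_force: 20.0
t 5.98 tcp [ 0.4789 -0.3139  0.1427] yaw -2.06 fs turn 0.001 w 0.0144 F [ 0.   0.6 -1.1] grip 20.0 tilt [-0.6  1.3]
-> [ 0.481  -0.3139  0.06  ] [ 0.09 -0.    3.31]
-> [ 0.491  -0.3142  0.045 ] [0.4 0.  0.6]
```

View pics/w2.png

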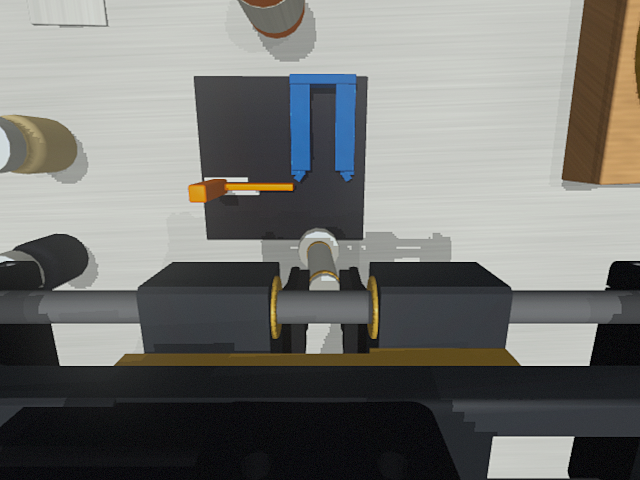

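The pillar is upright in the grip with its foot at (318,243). The slot centre is near (322,140) and the gate tip at (293,187). I'll compute both in world coordinates.

```bash
python3 -c "
from h import *
im=cv2.imread('pics/w2.png'); h=cv2.cvtColor(im,cv2.COLOR_BGR2HSV); m=cv2.inRange(h,(100,100,60),(125,255,255))
for v in(100,120,140,155,160):
    x=np.where(m[v,270:380])[0]+270; k=np.argmax(np.diff(x)); L,a,b,R=x[0],x[k],x[k+1],x[-1]
    print(v,L,a,b,R,ray('wrist',((a+b)/2,v),.023),ray('wrist',((L+R)/2,v),.023))
ys=np.where(m[:,270:380].any(1))[0]; print('rows',ys[0],ys[-1],ray('wrist',(301,ys[-1]),.023),ray('wrist',(347,ys[-1]),.023),ray('wrist',(322,ys[0]),.023))
g=cv2.cvtColor(im,cv2.COLOR_BGR2GRAY)
for v in (236,243): print(g[v,292:346].tolist())
print('foot',ray('wrist',(318.5,243),.11), 'post top',ray('wrist',(198,194),.072),'bartip',ray('wrist',(294,187),.018))
"
```

```text
100 290 309 335 355 [ 0.5874 -0.3154] [ 0.5874 -0.3159]
120 290 309 335 354 [ 0.5714 -0.3149] [ 0.5714 -0.3149]
140 291 309 335 354 [ 0.5549 -0.3143] [ 0.5549 -0.3147]
155 291 310 335 353 [ 0.5422 -0.3143] [ 0.5422 -0.3138]
160 291 310 335 353 [ 0.5379 -0.3141] [ 0.538  -0.3137]
rows 74 181 [ 0.5203 -0.2943] [ 0.5189 -0.3353] [ 0.6077 -0.3162]
[50, 48, 47, 50, 51, 52, 51, 48, 45, 62, 111, 129, 129, 176, 215, 222, 218, 217, 217, 216, 216, 215, 215, 215, 216, 215, 216, 216, 216, 216, 215, 215, 215, 215, 216, 216, 217, 221, 220, 195, 144, 101, 59, 40, 39, 44, 42, 44, 44, 43, 43, 46, 45, 49]
[144, 143, 145, 143, 143, 144, 136, 119, 147, 172, 170, 168, 168, 167, 167, 167, 170, 171, 166, 139, 91, 79, 96, 112, 119, 117, 116, 116, 115, 113, 112, 112, 101, 88, 121, 157, 171, 170, 167, 166, 161, 196, 217, 218, 208, 161, 123, 142, 143, 143, 144, 143, 144, 143]
foot [ 0.4856 -0.31  ] post top [ 0.5172 -0.2189] bartip [ 0.5148 -0.2873]
```

```bash
python3 -c "
from h import *
p=get_state()['ee_pos']
for z in(.098,.11,.14,.178): print(z,proj('wrist',[p[0],p[1],z]))
m=camera_model('wrist'); print(m['cx'],m['cy'],m['extrinsics'].round(3))
im=cv2.imread('pics/w2.png'); 
g=cv2.cvtColor(im,cv2.COLOR_BGR2GRAY)
for v in (250,258,268): print(v,g[v,296:350].tolist())
cv2.imwrite('pics/w2z.png',cv2.resize(im[215:360,260:390],None,fx=4,fy=4,interpolation=cv2.INTER_CUBIC))
"
```

```text
0.098 [323.8 246.9]
0.11 [323.8 251.6]
0.14 [323.7 265.7]
0.178 [323.6 290.5]
324.0071696610846 238.21658826503602 [[-0.035 -0.97  -0.242  0.545]
 [-0.999  0.033  0.009 -0.316]
 [-0.001  0.242 -0.97   0.337]
 [ 0.     0.     0.     1.   ]]
250 [138, 123, 136, 166, 170, 168, 167, 169, 169, 171, 159, 131, 110, 102, 103, 104, 107, 107, 107, 106, 107, 107, 108, 107, 108, 107, 107, 106, 105, 105, 106, 104, 102, 97, 105, 152, 172, 167, 167, 166, 168, 169, 150, 133, 142, 141, 141, 140, 141, 141, 140, 139, 139, 136]
258 [144, 142, 140, 140, 157, 170, 167, 168, 167, 169, 166, 133, 95, 103, 104, 105, 108, 106, 107, 107, 109, 107, 108, 107, 108, 108, 108, 106, 107, 107, 104, 105, 104, 103, 102, 98, 112, 153, 170, 168, 163, 145, 138, 139, 141, 139, 140, 140, 141, 140, 141, 140, 139, 139]
268 [27, 28, 21, 59, 122, 147, 142, 143, 142, 142, 145, 134, 109, 102, 106, 106, 106, 107, 106, 108, 108, 108, 108, 109, 108, 108, 108, 110, 109, 108, 107, 108, 108, 104, 105, 103, 105, 103, 96, 111, 135, 142, 142, 141, 138, 140, 140, 141, 139, 140, 142, 145, 121, 58]
```

View pics/w2z.png

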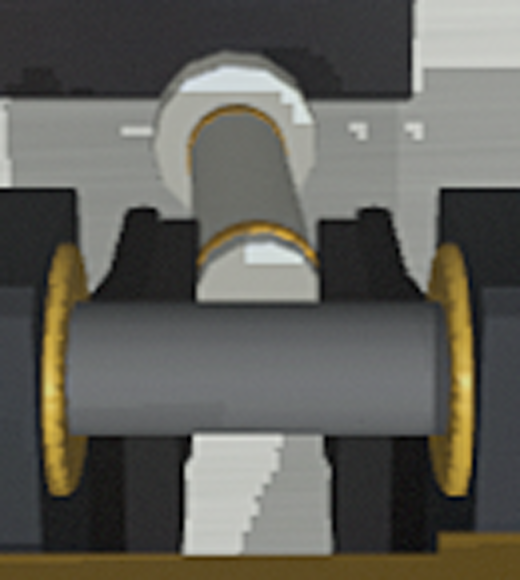

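The held pillar leans about 4° in the jaws, with the foot shifted left and forward. I'll set it on the plate before the mouth, release it so it rights itself, and regrip gently.

```bash
python3 -m jog '[{"linear":[0,0,0.8],"yaw":0,"jaw":-0.8},{"linear":[0.05,0,0.8],"yaw":0,"jaw":-0.8},{"linear":[0,0,0.8],"yaw":0,"jaw":-0.8},{"linear":[0,0,0.8],"yaw":0,"jaw":-0.8},{"linear":[0,0,0.4],"yaw":0,"jaw":-0.8},{"linear":[0,0,0],"yaw":0,"jaw":-0.8},{"linear":[0,0,0],"yaw":0,"jaw":-0.8}]' 20
python3 -m jog '[{"linear":[0,0,0.06],"yaw":0,"jaw":-0.8},{"linear":[0,0,0.06],"yaw":0,"jaw":-0.8},{"linear":[0,0,0],"yaw":0,"jaw":-0.8}]' 5
python3 -c "
from h import *
go()"
```

```text
clock: 6.62
ee_pos: [0.4806, -0.3138, 0.0535]
eef_rot: [[0.999, -0.035, -0.0], [-0.035, -0.999, 0.001], [-0.0, -0.001, -1.0]]
contact_force: [-0.1, 0.4, -0.4]
width: 0.0146
grip_force: 20.0
clock: 6.87
ee_pos: [0.4808, -0.3151, 0.0514]
eef_rot: [[0.999, -0.036, 0.001], [-0.036, -0.999, -0.001], [0.001, 0.001, -1.0]]
contact_force: [-0.9, 0.4, -0.3]
width: 0.0151
grip_force: 5.0
t 6.87 tcp [ 0.4808 -0.3151  0.0514] yaw -2.07 fs turn 0.001 w 0.0151 F [-0.9  0.4 -0.3] grip 5.0 tilt [ 1.3 -1. ]
```

```bash
python3 -m jog '[{"linear":[0,0,0.08],"yaw":0,"jaw":-0.8},{"linear":[0,0,0.07],"yaw":0,"jaw":-0.8},{"linear":[0,0,0],"yaw":0,"jaw":-0.8},{"linear":[0,0,0],"yaw":0,"jaw":-0.45},{"linear":[0,0,0],"yaw":0,"jaw":-0.45},{"linear":[0,0,0],"yaw":0,"jaw":-0.2},{"linear":[0,0,0],"yaw":0,"jaw":-0.2},{"linear":[0,0,0],"yaw":0,"jaw":-0.2},{"linear":[0,0,0],"yaw":0,"jaw":-0.2}]' 3
python3 -c "
from h import *
p=get_state()['ee_pos']
im=snapshot('wrist')[:,:,::-1]
go()
for z in(.015,.083): print(z,proj('wrist',[p[0],p[1],z]))
cv2.imwrite('pics/w3z.png',cv2.resize(im[60:360,200:440],None,fx=2,fy=2,interpolation=cv2.INTER_CUBIC))
"
```

```text
clock: 7.62
ee_pos: [0.4802, -0.3148, 0.0468]
eef_rot: [[0.999, -0.036, -0.0], [-0.036, -0.999, -0.0], [-0.0, 0.0, -1.0]]
contact_force: [0.2, 0.2, -0.8]
width: 0.034
grip_force: 0.0
t 7.67 tcp [ 0.4802 -0.3148  0.0468] yaw -2.08 fs turn 0.001 w 0.034 F [ 0.1 -0.2 -0.1] grip 0.0 tilt [-0.  -0.1]
0.015 [323.7 252.1]
0.083 [323.7 291.4]
```

View pics/w3z.png

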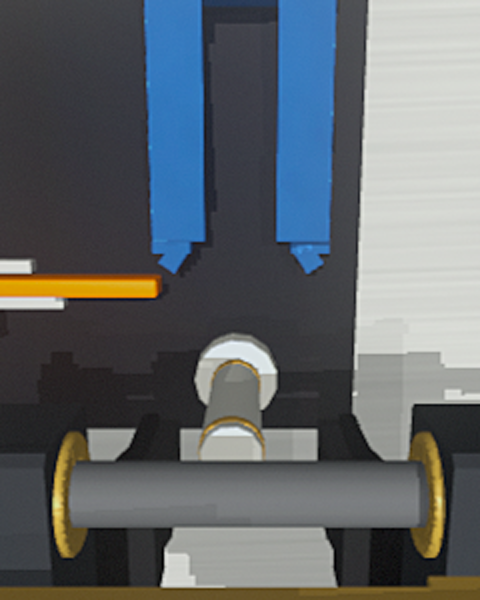

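The pillar now stands upright on the plate with its foot at (318,246). The finger midline is near 324 and the lane centre at column 320.4. I'll work out the offsets.

```bash
python3 -c "
from h import *
print('fx',camera_model('wrist')['fx'])
print('pillar foot',ray('wrist',(318,246),.015),'lane',ray('wrist',(320.4,150),.023),ray('wrist',(320.5,180),.023),'tips',ray('wrist',(286,196),.023),ray('wrist',(356,196),.023),'bar',ray('wrist',(280,203),.018))
p=ray('wrist',(318,246),.015); go([p[0],p[1],.032])
"
```

```text
fx 348.5291324839079
pillar foot [ 0.4846 -0.3111] lane [ 0.547  -0.3152] [ 0.5291 -0.3146] tips [ 0.5199 -0.2926] [ 0.5183 -0.3364] bar [ 0.515  -0.2879]
t 7.67 tcp [ 0.4802 -0.3148  0.0468] yaw -2.08 fs turn 0.001 w 0.034 F [ 0.1 -0.2 -0.1] grip 0.0 tilt [-0.  -0.1]
-> [ 0.4846 -0.3111  0.032 ] [ 0.17 -0.15  0.59]
```

```bash
sed -i 's/throat=(.526,-.3155)/throat=(.525,-.3148)/' h.py; python3 -m jog '[{"linear":[0.17,-0.15,0.3],"yaw":0,"jaw":-0.2},{"linear":[0,0,0.3],"yaw":0,"jaw":-0.2},{"linear":[0,0,0],"yaw":0,"jaw":-0.2},{"linear":[0,0,0],"yaw":0,"jaw":-0.5},{"linear":[0,0,0],"yaw":0,"jaw":-0.55},{"linear":[0,0,0],"yaw":0,"jaw":-0.6},{"linear":[0,0,0],"yaw":0,"jaw":-0.7},{"linear":[0,0,0],"yaw":0,"jaw":-0.8},{"linear":[0,0,0],"yaw":0,"jaw":-0.8},{"linear":[0,0,0],"yaw":0,"jaw":-0.8}]' 5
python3 -c "
from h import *
im=snapshot('wrist')[:,:,::-1]
go(lane(-.02,0,.032),lane(.01,0,.032),lane(.045,0,.032))
g=im.max(2); p=get_state()['ee_pos']
print(proj('wrist',[*p[:2],.015]),proj('wrist',[*p[:2],.083]))
r=g[236:256:4,290:350]
for q,v in zip(r,range(236,256,4)): x=np.where(q>125)[0]+290; print(v,x.min(),x.max())
cv2.imwrite('pics/w4.png',im)
"
```

```text
clock: 8.5
ee_pos: [0.4847, -0.3113, 0.032]
eef_rot: [[0.999, -0.036, 0.0], [-0.036, -0.999, -0.0], [0.0, 0.0, -1.0]]
contact_force: [0.3, 0.3, -0.2]
width: 0.0158
grip_force: 5.0
t 8.55 tcp [ 0.4847 -0.3112  0.032 ] yaw -2.08 fs turn 0.001 w 0.0157 F [0.3 0.3 0.9] grip 5.0 tilt [ 0.3 -0.3]
-> [ 0.505  -0.3141  0.032 ] [0.81 0.08 0.  ]
-> [ 0.535  -0.3152  0.032 ] [1.2 0.  0. ]
-> [ 0.57   -0.3164  0.032 ] [1.4 0.  0. ]
[323.6 258.7] [323.6 304.3]Traceback (most recent call last):
  File "<string>", line 8, in <module>
    for q,v in zip(r,range(236,256,4)): x=np.where(q>125)[0]+290; print(v,x.min(),x.max())
                                                                          ~~~~~^^
    return umr_minimum(a, axis, None, out, keepdims, initial, where)
ValueError: zero-size array to reduction operation minimum which has no identity
```

```bash
python3 -m jog '[{"linear":[0.2,0.02,0],"yaw":0,"jaw":-0.8},{"linear":[0.2,0.02,0],"yaw":0,"jaw":-0.8},{"linear":[0.2,0.02,0],"yaw":0,"jaw":-0.8},{"linear":[0.2,0.02,0],"yaw":0,"jaw":-0.8},{"linear":[0.2,0,0],"yaw":0,"jaw":-0.8},{"linear":[0.1,0,0],"yaw":0,"jaw":-0.8},{"linear":[0.1,0,0],"yaw":0,"jaw":-0.8},{"linear":[0.1,0,0],"yaw":0,"jaw":-0.8}]' 6
python3 -m jog '[{"linear":[0.1,0,0],"yaw":0,"jaw":-0.8},{"linear":[0.1,0,0],"yaw":0,"jaw":-0.8},{"linear":[0.1,0,0],"yaw":0,"jaw":-0.8},{"linear":[0.1,0,0],"yaw":0,"jaw":-0.8},{"linear":[0.1,0,0],"yaw":0,"jaw":-0.8}]'
python3 -c "
from h import *
im=snapshot('wrist')[:,:,::-1]
cv2.imwrite('pics/w5.png',cv2.resize(im[60:360,200:440],None,fx=2,fy=2))
go(lane(.01,0,.032),lane(.045,0,.032))"
```

```text
clock: 9.22
ee_pos: [0.5169, -0.3145, 0.0314]
eef_rot: [[0.999, -0.036, -0.001], [-0.036, -0.999, -0.0], [-0.001, 0.0, -1.0]]
contact_force: [-1.1, -0.1, 1.1]
width: 0.0152
grip_force: 6.0
clock: 9.63
ee_pos: [0.5298, -0.3148, 0.0318]
eef_rot: [[0.999, -0.036, 0.0], [-0.036, -0.999, -0.0], [0.0, 0.0, -1.0]]
contact_force: [-0.2, -0.3, -0.6]
width: 0.0155
grip_force: 6.0
t 9.68 tcp [ 0.5304 -0.3147  0.0318] yaw -2.06 fs turn 0.001 w 0.0159 F [ 0.1 -0.2 -1.1] grip 6.0 tilt [ 0.8 -0.1]
-> [ 0.535  -0.3152  0.032 ] [ 0.18  0.01 -0.01]
-> [ 0.57   -0.3164  0.032 ] [1.4 0.  0. ]
```

```bash
python3 -m jog '[{"linear":[0.2,0,0],"yaw":0,"jaw":-0.8},{"linear":[0.2,0,0],"yaw":0,"jaw":-0.8},{"linear":[0.2,0,0],"yaw":0,"jaw":-0.8},{"linear":[0.2,0,0],"yaw":0,"jaw":-0.8},{"linear":[0.2,0,0],"yaw":0,"jaw":-0.8},{"linear":[0.2,0,0],"yaw":0,"jaw":-0.8},{"linear":[0.2,0,0],"yaw":0,"jaw":-0.8},{"linear":[0.2,0,0],"yaw":0,"jaw":-0.8},{"linear":[0,0,0],"yaw":0,"jaw":-0.8},{"linear":[0,0,0],"yaw":0,"jaw":-0.8}]'
python3 -c "
from h import *
go()"
```

```text
clock: 10.52
ee_pos: [0.567, -0.3159, 0.0297]
eef_rot: [[0.999, -0.037, -0.005], [-0.037, -0.999, 0.002], [-0.005, -0.002, -1.0]]
contact_force: [-5.6, 0.3, -6.9]
width: 0.0158
grip_force: 6.0
t 10.52 tcp [ 0.567  -0.3159  0.0297] yaw -2.1 fs turn 0.0 w 0.0158 F [-5.6  0.3 -6.9] grip 6.0 tilt [-5.4  1.8]
```

```bash
python3 -c "
from h import *
im=snapshot('wrist')[:,:,::-1]; s=snapshot('scene')[:,:,::-1]
a=cv2.resize(im[60:360,200:440],(400,500)); b=cv2.resize(s[270:430,95:265],(400,376))
o=np.zeros((500,800,3),np.uint8); o[:,:400]=a; o[:376,400:]=b
cv2.imwrite('pics/w6.png',o)
go()"
```

```text
t 10.62 tcp [ 0.5669 -0.3159  0.0298] yaw -2.11 fs turn -0.0 w 0.016 F [-5.3 -0.4 -7.9] grip 6.0 tilt [-5.3  1.7]
```

View pics/w6.png

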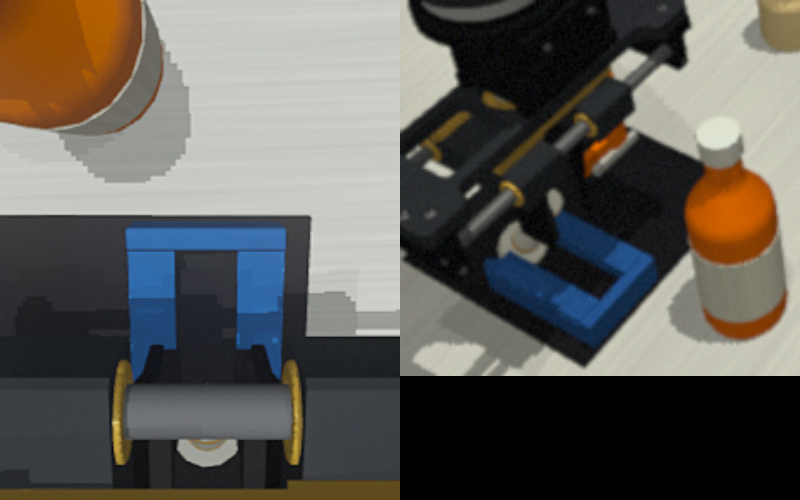

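A has tipped forward in the grip: its foot is stuck at the mouth, around (520,240) in the scene crop, while the hand moved on. I'll check the earlier frame w5 numerically, then back off.

```bash
python3 -m jog '[{"linear":[-0.2,0,0],"yaw":0,"jaw":-0.8},{"linear":[-0.2,0,0],"yaw":0,"jaw":-0.8},{"linear":[-0.2,0,0],"yaw":0,"jaw":-0.8},{"linear":[-0.2,0,0],"yaw":0,"jaw":-0.8},{"linear":[-0.2,0,0],"yaw":0,"jaw":-0.8},{"linear":[-0.2,0,0],"yaw":0,"jaw":-0.8},{"linear":[-0.2,0,0],"yaw":0,"jaw":-0.8},{"linear":[-0.2,0,0],"yaw":0,"jaw":-0.8},{"linear":[-0.2,0,0],"yaw":0,"jaw":-0.8},{"linear":[0,0,0],"yaw":0,"jaw":-0.8}]'
cat >> h.py <<'E'
def white(im,box,v=110,s=60):
    "bounding boxes of bright grey blobs in a box u0,v0,u1,v1 (BGR image)"
    h=cv2.cvtColor(im,cv2.COLOR_BGR2HSV); u0,v0,u1,v1=box
    m=cv2.inRange(h[v0:v1,u0:u1],(0,0,v),(180,s,255)); n,l,st,c=cv2.connectedComponentsWithStats(m)
    for i in range(1,n):
        if st[i,4]>25: print("blob",st[i,0]+u0,st[i,1]+v0,"wh",st[i,2:4],"area",st[i,4],"c",(c[i]+[u0,v0]).round(1))
E
python3 -c "
from h import *
go()
im=snapshot('wrist')[:,:,::-1]; cv2.imwrite('pics/w7.png',im)
p=get_state()['ee_pos']; print(proj('wrist',[*p[:2],.015]),proj('wrist',[*p[:2],.083]))
w4=cv2.imread('pics/w4.png'); print('w4');white(w4,(285,200,365,292),100)
w5=cv2.imread('pics/w5.png')[::2,::2]; print('w5 (+200,+60)');white(w5,(85,120,165,240),100)
print('w7');white(im,(285,180,365,292),100)
"
```

```text
clock: 11.45
ee_pos: [0.5247, -0.3152, 0.0332]
eef_rot: [[0.999, -0.037, 0.002], [-0.037, -0.999, -0.001], [0.002, 0.001, -1.0]]
contact_force: [0.2, 0.6, 4.8]
width: 0.0154
grip_force: 6.0
t 11.45 tcp [ 0.5247 -0.3152  0.0332] yaw -2.1 fs turn -0.0 w 0.0154 F [0.2 0.6 4.8] grip 6.0 tilt [ 1.8 -1.5]
[323.7 258.1] [323.8 302.9]
w4[ WARN:0@1.210] global loadsave.cpp:275 findDecoder imread_('pics/w4.png'): can't open/read file: check file path/integrity
Traceback (most recent call last):
  File "h.py", line 20, in white
    h=cv2.cvtColor(im,cv2.COLOR_BGR2HSV); u0,v0,u1,v1=box
cv2.error: OpenCV(4.12.0) /io/opencv/modules/imgproc/src/color.cpp:199: error: (-215:Assertion failed) !_src.empty() in function 'cvtColor'
```

```bash
python3 -c "
from h import *
w5=cv2.imread('pics/w5.png')[::2,::2]; print('w5 (+200,+60)');white(w5,(85,120,165,240),100)
print('w7');im=cv2.imread('pics/w7.png'); white(im,(285,180,365,292),100)
for v in range(212,290,6): print(v,im[v,296:352:4].max(1).tolist())
"
```

```text
w5 (+200,+60)
blob 109 213 wh [32 18] area 365 c [124.5 221.1]
blob 118 228 wh [15  3] area 38 c [124.3 229.1]
blob 85 237 wh [80  3] area 214 c [125.8 238.1]
w7
blob 308 273 wh [33 18] area 442 c [323.8 281.9]
212 [181, 182, 36, 60, 66, 67, 64, 66, 66, 62, 66, 123, 184, 184]
218 [184, 183, 37, 47, 63, 64, 66, 66, 64, 61, 62, 151, 184, 182]
224 [184, 180, 37, 46, 62, 61, 61, 61, 62, 61, 61, 150, 174, 172]
230 [173, 174, 35, 46, 59, 57, 60, 61, 60, 59, 61, 154, 174, 172]
236 [173, 173, 27, 61, 58, 63, 60, 60, 59, 60, 59, 145, 175, 173]
242 [127, 128, 48, 43, 42, 45, 44, 47, 44, 61, 62, 150, 175, 175]
248 [124, 126, 48, 44, 44, 42, 44, 42, 42, 44, 45, 145, 169, 150]
254 [128, 132, 48, 41, 40, 41, 43, 41, 43, 45, 43, 109, 133, 128]
260 [59, 40, 41, 43, 42, 42, 40, 45, 43, 55, 55, 56, 47, 82]
266 [41, 42, 40, 42, 40, 43, 39, 40, 42, 41, 40, 41, 44, 41]
272 [27, 35, 32, 40, 42, 33, 61, 49, 38, 39, 38, 39, 35, 38]
278 [30, 36, 34, 31, 186, 179, 179, 179, 179, 179, 146, 31, 34, 38]
284 [31, 33, 33, 117, 179, 164, 109, 103, 144, 181, 179, 120, 42, 37]
```

```bash
python3 -c "
from h import *
go()
for v in(273,284): print(v,ray('wrist',(324,v),.015),'expected front row if upright',proj('wrist',[.5247+.014,-.3152,.015]))
im=cv2.imread('pics/w7.png')
for v in (276,280,284,288): x=np.where(im[v,290:360].max(1)>100)[0]+290; print(v,x.min(),x.max(),ray('wrist',(x.min(),v),.015)-ray('wrist',(x.max(),v),.015))
s=snapshot('scene')[:,:,::-1]; cv2.imwrite('pics/s7.png',s)
print('scene expected foot',proj('scene',[.5247,-.3152,.015]),'top',proj('scene',[.5247,-.3152,.083]))
white(s,(100,300,230,420),120)
"
```

```text
t 11.5 tcp [ 0.525  -0.3152  0.0332] yaw -2.09 fs turn 0.0 w 0.0156 F [-0.2 -0.2  4.8] grip 6.0 tilt [ 2.1 -1.5]
273 [ 0.515 -0.315] expected front row if upright [322.9 237.3]
284 [ 0.5075 -0.3147] expected front row if upright [322.9 237.3]
276 312 334 [0.0006 0.0142]
280 308 339 [0.0007 0.02  ]
284 308 340 [0.0008 0.0207]
288 308 340 [0.0008 0.0208]
scene expected foot [146. 374.] top [135.6 342.1]
blob 149 300 wh [27 30] area 304 c [161.6 314.4]
blob 185 300 wh [45 38] area 1309 c [210.  315.2]
blob 100 333 wh [ 9 13] area 66 c [102.7 338.4]
blob 132 335 wh [ 7 10] area 35 c [135.2 339.9]
blob 100 341 wh [22 33] area 364 c [109.3 355.9]
blob 123 361 wh [20 14] area 119 c [132.5 368.5]
blob 180 377 wh [50 43] area 1071 c [208.5 405.2]
blob 100 401 wh [61 19] area 660 c [124.8 413.1]
```

```bash
python3 -m jog '[{"linear":[-0.2,0,0],"yaw":0,"jaw":-0.8},{"linear":[-0.2,0,0],"yaw":0,"jaw":-0.8},{"linear":[-0.2,0,0],"yaw":0,"jaw":-0.8},{"linear":[-0.2,0,0],"yaw":0,"jaw":-0.8},{"linear":[-0.2,0,0],"yaw":0,"jaw":-0.8},{"linear":[0,0,0],"yaw":0,"jaw":-0.8}]' 6
cat >> h.py <<'E'
def chk(tag):
    w=snapshot('wrist')[:,:,::-1]; s=snapshot('scene')[:,:,::-1]; cv2.imwrite(f'pics/w{tag}.png',w); cv2.imwrite(f'pics/s{tag}.png',s)
    p=get_state()['ee_pos']
    print('wrist exp foot',proj('wrist',[*p[:2],.015]),'top',proj('wrist',[*p[:2],.083])); white(w,(285,200,365,292),100)
    f=proj('scene',[*p[:2],.015]); print('scene exp foot',f,'top',proj('scene',[*p[:2],.083])); u,v=f.astype(int); white(s,(u-30,v-45,u+30,v+25),120)
E
python3 -c "
from h import *
go(); chk('8')"
```

```text
clock: 12.05
ee_pos: [0.4985, -0.3139, 0.0319]
eef_rot: [[0.999, -0.037, -0.0], [-0.037, -0.999, -0.0], [-0.0, 0.0, -1.0]]
contact_force: [1.6, 0.0, 3.3]
width: 0.0158
grip_force: 6.0
t 12.05 tcp [ 0.4985 -0.3139  0.0319] yaw -2.13 fs turn -0.001 w 0.0158 F [1.6 0.  3.3] grip 6.0 tilt [-0.4 -0.2]
wrist exp foot [323.7 258.7] top [323.7 304.6]
blob 302 237 wh [44 53] area 1686 c [323.7 263.4]
scene exp foot [133.4 366.7] top [122.4 334.8]
blob 136 321 wh [24  8] area 115 c [147.9 323.3]
blob 103 335 wh [ 6 19] area 54 c [104.6 343.3]
blob 103 350 wh [11 11] area 38 c [107.9 354.1]
blob 123 359 wh [17 14] area 84 c [131.8 368.1]
```

A is upright in the hand again and its foot spans 44 px, about 28 mm. I'll measure the lane against the foot in this same wrist image.

```bash
python3 -c "
from h import *
im=cv2.imread('pics/w8.png'); h=cv2.cvtColor(im,cv2.COLOR_BGR2HSV); m=cv2.inRange(h,(100,90,40),(125,255,255))
m[:,:250]=0;m[:,400:]=0
ys=np.where(m.any(1))[0]; print(ys.min(),ys.max())
for v in range(ys.min()+15,ys.max()+1,8):
    x=np.where(m[v])[0]
    if len(x)<4: continue
    k=np.argmax(np.diff(x)); L,a,b,R=x[0],x[k],x[k+1],x[-1]; print(v,L,a,b,R,ray('wrist',((a+b)/2,v),.023),ray('wrist',((L+R)/2,v),.023))
for v in (245,250,256,262): x=np.where(im[v,285:365].max(1)>100)[0]+285; print('foot',v,x.min(),x.max(),ray('wrist',((x.min()+x.max())/2,v),.015))
o=cv2.inRange(h,(5,150,90),(22,255,255)); o[:,330:]=0; o[235:]=0; c=np.argwhere(o); q=c[c[:,1].argmax()]; print('bar tip',q, ray('wrist',(q[1],q[0]),.018))
"
```

```text
69 324
84 272 272 273 373 [ 0.6014 -0.2898] [ 0.6005 -0.3168]
92 272 302 342 373 [ 0.5964 -0.3164] [ 0.5964 -0.3167]
100 272 302 342 372 [ 0.5924 -0.3162] [ 0.5924 -0.3162]
108 272 302 342 372 [ 0.5883 -0.3161] [ 0.5883 -0.3161]
116 273 302 342 372 [ 0.5841 -0.3159] [ 0.5841 -0.3162]
124 273 302 342 371 [ 0.5799 -0.3158] [ 0.5799 -0.3158]
132 273 302 342 371 [ 0.5756 -0.3156] [ 0.5756 -0.3156]
140 273 302 342 371 [ 0.5713 -0.3154] [ 0.5713 -0.3154]
148 274 303 342 371 [ 0.567  -0.3156] [ 0.567  -0.3156]
156 274 303 342 370 [ 0.5626 -0.3154] [ 0.5626 -0.3151]
164 274 303 342 370 [ 0.5582 -0.3152] [ 0.5582 -0.3149]
172 274 303 341 370 [ 0.5537 -0.3148] [ 0.5537 -0.3148]
180 275 303 341 370 [ 0.5492 -0.3146] [ 0.5492 -0.3149]
188 275 308 341 369 [ 0.5445 -0.3159] [ 0.5446 -0.3144]
196 275 303 341 369 [ 0.54   -0.3143] [ 0.54   -0.3143]
204 275 303 341 369 [ 0.5353 -0.3141] [ 0.5353 -0.3141]
212 275 303 341 368 [ 0.5305 -0.3139] [ 0.5305 -0.3136]
220 281 294 350 363 [ 0.5257 -0.3137] [ 0.5257 -0.3137]
228 285 289 356 359 [ 0.5209 -0.3138] [ 0.5209 -0.3135]
foot 245 308 340 [ 0.5082 -0.3143]
foot 250 305 342 [ 0.505  -0.3138]
foot 256 303 344 [ 0.501  -0.3137]
foot 262 302 345 [ 0.497  -0.3135]
bar tip [  0 281] [ 0.643  -0.2966]
```

The foot is 0.9 mm right of the lane line. It lagged because the weak grip let it pivot and dig into the plate. I'll grip harder, lift about 1 mm, correct y, and slide.

```bash
python3 -m jog '[{"linear":[0,0,-0.05],"yaw":0,"jaw":-0.8},{"linear":[0,0,0],"yaw":0,"jaw":-0.8},{"linear":[0,0,0],"yaw":0,"jaw":-0.8},{"linear":[0,-0.04,-0.06],"yaw":0.003,"jaw":-0.8},{"linear":[0,0,0],"yaw":0,"jaw":-0.8},{"linear":[0,0,0],"yaw":0,"jaw":-0.8}]' 25
python3 -c "
from h import *
go(); chk('9')"
```

```text
clock: 12.65
ee_pos: [0.4996, -0.3125, 0.0344]
eef_rot: [[0.999, -0.037, -0.0], [-0.037, -0.999, 0.0], [-0.0, -0.0, -1.0]]
contact_force: [-0.4, 0.4, -0.5]
width: 0.0154
grip_force: 25.0
t 12.65 tcp [ 0.4996 -0.3125  0.0344] yaw -2.14 fs turn -0.002 w 0.0154 F [-0.4  0.4 -0.5] grip 25.0 tilt [-0.2  0.1]
wrist exp foot [323.7 257.5] top [323.6 302.1]
blob 302 238 wh [44 52] area 1647 c [323.9 263.7]
scene exp foot [134.1 366.2] top [123.2 334.4]
blob 136 321 wh [24  8] area 111 c [148.2 323.3]
blob 104 334 wh [11 28] area 115 c [106.8 347.6]
blob 123 358 wh [18 14] area 91 c [131.8 366.5]
```

```bash
python3 -m jog '[{"linear":[0.15,0.02,0.04],"yaw":0,"jaw":-0.8},{"linear":[0.15,0,0],"yaw":0,"jaw":-0.8},{"linear":[0.15,0,0],"yaw":0,"jaw":-0.8},{"linear":[0.15,0,0],"yaw":0,"jaw":-0.8},{"linear":[0.15,0,0],"yaw":0,"jaw":-0.8},{"linear":[0.15,0,0],"yaw":0,"jaw":-0.8},{"linear":[0.15,0,0],"yaw":0,"jaw":-0.8},{"linear":[0.15,0,0],"yaw":0,"jaw":-0.8},{"linear":[0,0,0],"yaw":0,"jaw":-0.8}]' 25
python3 -c "
from h import *
go(); chk('10')"
```

```text
clock: 13.5
ee_pos: [0.5305, -0.3141, 0.0336]
eef_rot: [[0.999, -0.037, 0.001], [-0.037, -0.999, 0.0], [0.001, -0.0, -1.0]]
contact_force: [-0.1, 0.6, 0.1]
width: 0.0151
grip_force: 25.0
t 13.5 tcp [ 0.5305 -0.3141  0.0336] yaw -2.12 fs turn -0.001 w 0.0151 F [-0.1  0.6  0.1] grip 25.0 tilt [0.7 0.1]
wrist exp foot [323.7 257.9] top [323.7 303. ]
blob 303 238 wh [43 52] area 1575 c [323.9 263.9]
scene exp foot [149.1 374.8] top [138.8 342.9]
blob 119 342 wh [ 6 15] area 55 c [120.7 349.1]
blob 145 367 wh [11 14] area 53 c [151.2 374.6]
```

```bash
python3 -m jog '[{"linear":[0.2,0,0],"yaw":0,"jaw":-0.8},{"linear":[0.2,0,0],"yaw":0,"jaw":-0.8},{"linear":[0.2,0,0],"yaw":0,"jaw":-0.8},{"linear":[0.2,0,0],"yaw":0,"jaw":-0.8},{"linear":[0.2,0,0],"yaw":0,"jaw":-0.8},{"linear":[0.2,0,0],"yaw":0,"jaw":-0.8},{"linear":[0.2,0,0],"yaw":0,"jaw":-0.8},{"linear":[0.2,0,0],"yaw":0,"jaw":-0.8},{"linear":[0,0,0.04],"yaw":0,"jaw":-0.8},{"linear":[0,0,0],"yaw":0,"jaw":-0.8}]' 25
python3 -c "
from h import *
go(); chk('11')"
```

```text
clock: 14.43
ee_pos: [0.5696, -0.3156, 0.0322]
eef_rot: [[0.999, -0.037, -0.0], [-0.037, -0.999, 0.0], [-0.0, -0.0, -1.0]]
contact_force: [-0.2, -0.6, -0.1]
width: 0.0151
grip_force: 25.0
t 14.43 tcp [ 0.5696 -0.3156  0.0322] yaw -2.14 fs turn -0.001 w 0.0151 F [-0.2 -0.6 -0.1] grip 25.0 tilt [-0.4  0.3]
wrist exp foot [323.7 258.5] top [323.7 304.2]
blob 306 238 wh [37 52] area 1497 c [323.9 263.9]
scene exp foot [169.8 386.3] top [160.5 354.4]
blob 160 374 wh [ 7 12] area 45 c [163.6 379.4]
blob 166 378 wh [11 16] area 71 c [172.2 386.6]
blob 188 399 wh [11 12] area 74 c [194.6 406.2]
```

```bash
python3 -m jog '[{"linear":[0.15,0,0],"yaw":0,"jaw":-0.8},{"linear":[0.15,0,0],"yaw":0,"jaw":-0.8},{"linear":[0.15,0,0],"yaw":0,"jaw":-0.8},{"linear":[0,0,0],"yaw":0,"jaw":-0.8},{"linear":[0,0,0],"yaw":0,"jaw":-0.45},{"linear":[0,0,0],"yaw":0,"jaw":-0.2},{"linear":[0,0,0],"yaw":0,"jaw":0},{"linear":[0,0,0],"yaw":0,"jaw":0},{"linear":[0,0,0],"yaw":0,"jaw":0}]' 10
python3 -c "
from h import *
go(); chk('12')"
```

```text
clock: 15.28
ee_pos: [0.5806, -0.3164, 0.0326]
eef_rot: [[0.999, -0.038, 0.0], [-0.038, -0.999, -0.0], [0.0, 0.0, -1.0]]
contact_force: [0.0, -0.3, 0.2]
width: 0.0394
grip_force: 0.0
t 15.28 tcp [ 0.5806 -0.3164  0.0326] yaw -2.17 fs turn -0.002 w 0.0394 F [ 0.  -0.3  0.2] grip 0.0 tilt [ 0.  -0.2]
wrist exp foot [323.7 258.3] top [323.6 303.7]
blob 285 200 wh [80 10] area 800 c [324.5 204.5]
blob 306 236 wh [36 54] area 1514 c [323.3 261.6]
scene exp foot [176.  389.8] top [167.1 357.8]
blob 160 353 wh [12 11] area 70 c [166.  358.3]
blob 164 366 wh [11 26] area 149 c [169.4 376.4]
blob 173 382 wh [12 15] area 76 c [179.9 390.6]
blob 185 391 wh [21 23] area 253 c [198.4 405.6]
```

```bash
python3 -m jog '[{"linear":[0,0,-0.9],"yaw":0,"jaw":0.1},{"linear":[0,0,-0.9],"yaw":0,"jaw":0.1},{"linear":[0,0,-0.9],"yaw":0,"jaw":0.1},{"linear":[0,0,-0.9],"yaw":0,"jaw":0.1},{"linear":[0,0,-0.9],"yaw":0,"jaw":0.1},{"linear":[-0.3,-0.9,-0.2],"yaw":0,"jaw":0.1},{"linear":[-0.34,-0.95,0],"yaw":0,"jaw":0.1},{"linear":[-0.34,-0.95,0],"yaw":0,"jaw":0.1},{"linear":[-0.34,-0.95,0],"yaw":0,"jaw":0.1},{"linear":[-0.34,-0.95,0],"yaw":0,"jaw":0.1}]'
python3 -m jog '[{"linear":[-0.34,-0.95,0],"yaw":0,"jaw":0.1},{"linear":[-0.34,-0.95,0],"yaw":0,"jaw":0.1},{"linear":[-0.34,-0.95,0],"yaw":0,"jaw":0.1},{"linear":[-0.34,-0.95,0],"yaw":0,"jaw":0.1},{"linear":[-0.34,-0.95,0],"yaw":0,"jaw":0.1},{"linear":[-0.34,-0.95,0],"yaw":0,"jaw":0.1},{"linear":[-0.34,-0.95,0],"yaw":0,"jaw":0.1},{"linear":[-0.34,-0.95,0],"yaw":0,"jaw":0.1},{"linear":[-0.34,-0.95,0],"yaw":0,"jaw":0.1}]'
python3 -c "
from h import *
go([.445,.068,.15],[.445,.068,.029])"
```

```text
clock: 16.22
ee_pos: [0.5432, -0.1962, 0.1502]
eef_rot: [[0.999, -0.038, 0.0], [-0.038, -0.999, -0.0], [0.0, 0.0, -1.0]]
contact_force: [-0.1, 0.1, 0.5]
width: 0.0483
grip_force: 0.0
clock: 16.97
ee_pos: [0.4748, 0.0203, 0.1502]
eef_rot: [[0.999, -0.038, 0.0], [-0.038, -0.999, -0.001], [0.0, 0.0, -1.0]]
contact_force: [-0.6, 0.2, 1.0]
width: 0.0479
grip_force: 0.0
t 16.97 tcp [0.4748 0.0203 0.1502] yaw -2.16 fs turn -0.002 w 0.0479 F [-0.6  0.2  1. ] grip 0.0 tilt [ 0.5 -0.5]
-> [0.445 0.068 0.15 ] [-1.26 -1.86  0.01]
-> [0.445 0.068 0.029] [-0.   -0.    4.84]
```

```bash
cat >> h.py <<'E'
def gold(im,c,r=45,lo=(12,70,60),hi=(25,255,255)):
    "gold band blobs near pixel c"
    h=cv2.cvtColor(im,cv2.COLOR_BGR2HSV); u0,v0=max(0,int(c[0]-r)),max(0,int(c[1]-r))
    m=cv2.inRange(h[v0:v0+2*r,u0:u0+2*r],lo,hi); n,l,st,cc=cv2.connectedComponentsWithStats(m)
    for i in range(1,n):
        if st[i,4]>=6: print("gold bbox",st[i,0]+u0,st[i,1]+v0,"wh",st[i,2:4],"area",st[i,4],"c",(cc[i]+[u0,v0]).round(1))
E
python3 -m jog '[{"linear":[-0.55,-0.8,0],"yaw":0,"jaw":0.1},{"linear":[-0.5,-0.75,0],"yaw":0,"jaw":0.1},{"linear":[-0.21,-0.31,0],"yaw":0,"jaw":0.1},{"linear":[0,0,0],"yaw":0,"jaw":0.1},{"linear":[0,0,0],"yaw":0,"jaw":0.1}]'
python3 -c "
from h import *
go([.445,.068,.15],[.445,.068,.029])
w=snapshot('wrist')[:,:,::-1]; cv2.imwrite('pics/w13.png',w)
c=proj('wrist',[.445,.068,.016]);print(c,proj('wrist',[.445,.068,.072])); gold(w,c)
w1=cv2.imread('pics/w1.png'); print('w1'); gold(w1,(312,225))
"
```

```text
clock: 17.38
ee_pos: [0.4461, 0.0661, 0.1503]
eef_rot: [[0.999, -0.038, 0.001], [-0.038, -0.999, -0.001], [0.001, 0.001, -1.0]]
contact_force: [-0.2, 0.1, -1.1]
width: 0.0474
grip_force: 0.0
t 17.38 tcp [0.4461 0.0661 0.1503] yaw -2.15 fs turn -0.002 w 0.0474 F [-0.2  0.1 -1.1] grip 0.0 tilt [ 1.1 -1.2]
-> [0.445 0.068 0.15 ] [-0.05 -0.07  0.01]
-> [0.445 0.068 0.029] [-0.01 -0.01  4.84]
[321.1 223.7] [320.6 237.7]
gold bbox 312 214 wh [16  9] area 28 c [320.  216.6]
gold bbox 308 226 wh [22 13] area 46 c [320.  229.6]
w1
gold bbox 308 212 wh [14 10] area 22 c [316.6 214.5]
gold bbox 302 224 wh [21 12] area 44 c [313.4 227.1]
```

```bash
python3 -m jog '[{"linear":[0.04,-0.1,0.5],"yaw":0,"jaw":0.1},{"linear":[0,0,0.8],"yaw":0,"jaw":0.1},{"linear":[0,0,0.8],"yaw":0,"jaw":0.1},{"linear":[0,0,0.8],"yaw":0,"jaw":0.1},{"linear":[0,0,0.8],"yaw":0,"jaw":0.1},{"linear":[0,0,0.8],"yaw":0,"jaw":0.1},{"linear":[0,0,0.35],"yaw":0,"jaw":0.1},{"linear":[0,0,0],"yaw":0,"jaw":0.1},{"linear":[0,0,0],"yaw":0,"jaw":0.1}]'
python3 -c "
from h import *
go()
p=get_state()['ee_pos']
w=snapshot('wrist')[:,:,::-1]; cv2.imwrite('pics/w14.png',w)
c=proj('wrist',[*p[:2],.013]);print(c,proj('wrist',[*p[:2],.072])); gold(w,c,55)
h=cv2.cvtColor(w,cv2.COLOR_BGR2HSV)
for v in(240,246,252,258): print(v,h[v,294:352:3,2].tolist(),h[v,294:352:3,1].tolist())
"
```

```text
clock: 18.18
ee_pos: [0.447, 0.0687, 0.0288]
eef_rot: [[0.999, -0.039, -0.001], [-0.039, -0.999, 0.0], [-0.001, -0.0, -1.0]]
contact_force: [1.0, -0.2, 0.9]
width: 0.0474
grip_force: 0.0
t 18.18 tcp [0.447  0.0687 0.0288] yaw -2.23 fs turn -0.005 w 0.0474 F [ 1.  -0.2  0.9] grip 0.0 tilt [-0.7  0.4]
[324.1 259.9] [324.2 297.9]
gold bbox 309 249 wh [26 16] area 71 c [321.9 253.4]
gold bbox 307 283 wh [28  8] area 97 c [320.2 286. ]
240 [137, 136, 136, 131, 125, 101, 127, 206, 207, 203, 199, 204, 118, 92, 150, 172, 170, 170, 170, 170] [7, 8, 6, 8, 12, 15, 8, 20, 20, 18, 14, 18, 9, 14, 8, 4, 6, 8, 8, 8]
246 [124, 124, 126, 97, 179, 195, 195, 194, 203, 205, 195, 195, 194, 194, 199, 76, 173, 171, 170, 170] [8, 6, 6, 11, 9, 14, 14, 13, 24, 24, 13, 13, 14, 13, 12, 13, 9, 7, 8, 5]
252 [123, 122, 107, 149, 146, 149, 128, 111, 93, 95, 95, 121, 103, 149, 147, 149, 116, 125, 123, 125] [4, 6, 10, 14, 9, 12, 32, 96, 11, 11, 11, 118, 64, 12, 12, 14, 7, 8, 8, 6]
258 [119, 121, 120, 148, 147, 115, 92, 92, 93, 94, 94, 94, 92, 100, 148, 146, 136, 133, 141, 140] [9, 8, 9, 12, 14, 144, 14, 14, 14, 11, 14, 16, 11, 107, 12, 10, 13, 10, 9, 9]
```

```bash
python3 -m jog '[{"linear":[0,-0.05,0],"yaw":-0.005,"jaw":-0.1},{"linear":[0,0,0],"yaw":0,"jaw":-0.35},{"linear":[0,0,0],"yaw":0,"jaw":-0.5},{"linear":[0,0,0],"yaw":0,"jaw":-0.55},{"linear":[0,0,0],"yaw":0,"jaw":-0.6},{"linear":[0,0,0],"yaw":0,"jaw":-0.7},{"linear":[0,0,0],"yaw":0,"jaw":-0.8},{"linear":[0,0,0],"yaw":0,"jaw":-0.8}]' 4
python3 -m jog '[{"linear":[0,0,0],"yaw":0,"jaw":-0.8},{"linear":[0,0,0],"yaw":0,"jaw":-0.8},{"linear":[0,0,-0.4],"yaw":0,"jaw":-0.8},{"linear":[0,0,-0.9],"yaw":0,"jaw":-0.8},{"linear":[0,0,-0.9],"yaw":0,"jaw":-0.8},{"linear":[0,0,-0.9],"yaw":0,"jaw":-0.8},{"linear":[0,0,-0.9],"yaw":0,"jaw":-0.8},{"linear":[0,0,0],"yaw":0,"jaw":-0.8},{"linear":[0,0,0],"yaw":0,"jaw":-0.8}]' 25
python3 -c "
from h import *
go(lane(-.035,.001,.131),lane(-.035,.001,.034))
p=get_state()['ee_pos']
w=snapshot('wrist')[:,:,::-1]; cv2.imwrite('pics/w15.png',w)
print(proj('wrist',[*p[:2],p[2]-.016]),proj('wrist',[*p[:2],p[2]+.043])); gold(w,(324,270),55)
"
```

```text
clock: 18.9
ee_pos: [0.4468, 0.0705, 0.0289]
eef_rot: [[0.999, -0.035, 0.0], [-0.035, -0.999, -0.0], [0.0, 0.0, -1.0]]
contact_force: [-0.1, -0.6, 1.0]
width: 0.0155
grip_force: 4.0
clock: 19.65
ee_pos: [0.4476, 0.0707, 0.1301]
eef_rot: [[0.999, -0.035, 0.003], [-0.035, -0.999, -0.0], [0.003, 0.0, -1.0]]
contact_force: [0.8, 0.6, -1.4]
width: 0.0151
grip_force: 25.0
t 19.65 tcp [0.4476 0.0707 0.1301] yaw -2.02 fs turn 0.003 w 0.0151 F [ 0.8  0.6 -1.4] grip 25.0 tilt [ 2.9 -0.4]
-> [ 0.4901 -0.3125  0.131 ] [ 2.24 15.26 -0.02]
-> [ 0.4901 -0.3125  0.034 ] [-0.01 -0.    3.88]
[323.3 258.1] [323.2 296. ]
gold bbox 311 249 wh [27 14] area 73 c [324.  253.1]
gold bbox 269 276 wh [11 49] area 329 c [272.9 298.4]
gold bbox 369 276 wh [10 49] area 291 c [374.8 297.3]
gold bbox 310 282 wh [30  9] area 110 c [324.1 285.4]
```

```bash
python3 -m jog '[{"linear":[0.14,0.9,0],"yaw":0,"jaw":-0.8},{"linear":[0.14,0.95,0],"yaw":0,"jaw":-0.8},{"linear":[0.14,0.95,0],"yaw":0,"jaw":-0.8},{"linear":[0.14,0.95,0],"yaw":0,"jaw":-0.8},{"linear":[0.14,0.95,0],"yaw":0,"jaw":-0.8},{"linear":[0.14,0.95,0],"yaw":0,"jaw":-0.8},{"linear":[0.14,0.95,0],"yaw":0,"jaw":-0.8},{"linear":[0.14,0.95,0],"yaw":0,"jaw":-0.8},{"linear":[0.14,0.95,0],"yaw":0,"jaw":-0.8},{"linear":[0.14,0.95,0],"yaw":0,"jaw":-0.8}]'
python3 -m jog '[{"linear":[0.14,0.95,0],"yaw":0,"jaw":-0.8},{"linear":[0.14,0.95,0],"yaw":0,"jaw":-0.8},{"linear":[0.14,0.95,0],"yaw":0,"jaw":-0.8},{"linear":[0.14,0.95,0],"yaw":0,"jaw":-0.8},{"linear":[0.14,0.95,0],"yaw":0,"jaw":-0.8},{"linear":[0.14,0.95,0],"yaw":0,"jaw":-0.8},{"linear":[0,0,0],"yaw":0,"jaw":-0.8},{"linear":[0,0,0],"yaw":0,"jaw":-0.8}]'
python3 -c "
from h import *
go(lane(-.035,.001,.131),lane(-.035,.001,.034))"
```

```text
clock: 20.53
ee_pos: [0.4721, -0.1674, 0.1269]
eef_rot: [[0.999, -0.035, -0.003], [-0.035, -0.999, 0.001], [-0.003, -0.001, -1.0]]
contact_force: [-0.7, -0.2, -0.9]
width: 0.0151
grip_force: 25.0
clock: 21.2
ee_pos: [0.4878, -0.3106, 0.1265]
eef_rot: [[0.999, -0.038, -0.003], [-0.038, -0.999, 0.002], [-0.003, -0.002, -1.0]]
contact_force: [-0.0, 0.7, -0.9]
width: 0.0155
grip_force: 25.0
t 21.2 tcp [ 0.4878 -0.3106  0.1265] yaw -2.17 fs turn -0.002 w 0.0155 F [-0.   0.7 -0.9] grip 25.0 tilt [-3.2  2.3]
-> [ 0.4901 -0.3125  0.131 ] [ 0.09  0.07 -0.18]
-> [ 0.4901 -0.3125  0.034 ] [0.01 0.01 3.88]
```

```bash
python3 -m jog '[{"linear":[0,0.07,0.8],"yaw":0,"jaw":-0.8},{"linear":[0,0,0.8],"yaw":0,"jaw":-0.8},{"linear":[0,0,0.8],"yaw":0,"jaw":-0.8},{"linear":[0,0,0.8],"yaw":0,"jaw":-0.8},{"linear":[0,0,0.48],"yaw":0,"jaw":-0.8},{"linear":[0,0,0],"yaw":0,"jaw":-0.8},{"linear":[0,0,0],"yaw":0,"jaw":-0.8},{"linear":[0,0,0],"yaw":0,"jaw":-0.8}]'
python3 -c "
from h import *
go(lane(-.02,.001,.0335)); chk('16')
im=cv2.imread('pics/w16.png'); h=cv2.cvtColor(im,cv2.COLOR_BGR2HSV); m=cv2.inRange(h,(100,90,40),(125,255,255)); m[:,:250]=0;m[:,400:]=0
for v in (140,170,190,200):
    x=np.where(m[v])[0]; k=np.argmax(np.diff(x)); print(v,x[0],x[k],x[k+1],x[-1],ray('wrist',((x[0]+x[-1])/2,v),.023))
p=get_state()['ee_pos']; print(ray('wrist',(324,257),.016))
"
```

```text
clock: 21.87
ee_pos: [0.49, -0.3115, 0.0377]
eef_rot: [[0.999, -0.035, 0.001], [-0.035, -0.999, -0.001], [0.001, 0.001, -1.0]]
contact_force: [0.0, -0.5, -0.6]
width: 0.0153
grip_force: 25.0
t 21.87 tcp [ 0.49   -0.3115  0.0377] yaw -1.98 fs turn 0.004 w 0.0153 F [ 0.  -0.5 -0.6] grip 25.0 tilt [ 1.1 -0.6]
-> [ 0.5051 -0.3131  0.0335] [0.6  0.04 0.17]
wrist exp foot [323.7 255.9] top [323.8 298.5]
blob 303 234 wh [44 55] area 1644 c [324.5 259.3]
blob 314 286 wh [21  5] area 73 c [323.8 288.1]
scene exp foot [129.6 363.6] top [118.5 331.7]
blob 131 318 wh [28 11] area 189 c [146.7 321.4]
blob 114 321 wh [ 8 11] area 43 c [117.4 326.3]
blob 99 329 wh [ 7 16] area 52 c [100.9 337.2]
blob 119 355 wh [18 14] area 93 c [128.  363.7]
140 279 307 345 373 [ 0.5625 -0.3159]
170 279 307 345 372 [ 0.5455 -0.315 ]
190 280 307 344 372 [ 0.5337 -0.3149]
200 280 301 351 372 [ 0.5277 -0.3147]
[ 0.4898 -0.3122]
```

```bash
python3 -m jog '[{"linear":[0,0.05,0.16],"yaw":0.004,"jaw":-0.8},{"linear":[0.15,0,0],"yaw":0,"jaw":-0.8},{"linear":[0.15,0,0],"yaw":0,"jaw":-0.8},{"linear":[0.15,0,0],"yaw":0,"jaw":-0.8},{"linear":[0.15,0,0],"yaw":0,"jaw":-0.8},{"linear":[0.15,0,0],"yaw":0,"jaw":-0.8},{"linear":[0.15,0,0],"yaw":0,"jaw":-0.8},{"linear":[0.15,0,0],"yaw":0,"jaw":-0.8},{"linear":[0.15,0,0],"yaw":0,"jaw":-0.8},{"linear":[0,0,0],"yaw":0,"jaw":-0.8}]' 25
python3 -c "
from h import *
go(lane(.025,.001,.0335)); chk('17')"
```

```text
clock: 22.8
ee_pos: [0.5203, -0.3138, 0.0328]
eef_rot: [[0.999, -0.037, 0.001], [-0.037, -0.999, 0.0], [0.001, -0.0, -1.0]]
contact_force: [-0.6, 0.0, -0.6]
width: 0.0155
grip_force: 25.0
t 22.8 tcp [ 0.5203 -0.3138  0.0328] yaw -2.1 fs turn 0.0 w 0.0155 F [-0.6  0.  -0.6] grip 25.0 tilt [0.7 0.1]
-> [ 0.55   -0.3147  0.0335] [ 1.19 -0.01 -0.03]
wrist exp foot [323.7 258.3] top [323.7 303.8]
blob 303 234 wh [44 55] area 1637 c [324.5 259.4]
blob 314 286 wh [21  5] area 74 c [323.7 288.1]
scene exp foot [143.8 372. ] top [133.3 340.1]
blob 130 333 wh [ 8 11] area 43 c [133.8 338.1]
blob 113 339 wh [ 9 23] area 101 c [115.4 350. ]
blob 160 352 wh [12 11] area 104 c [165.7 357.2]
blob 143 365 wh [ 9 14] area 52 c [147.9 372.9]
blob 134 371 wh [7 8] area 33 c [136.5 375. ]
```

Tracking well with no resistance; on to lane x ≈ 25 mm, then release.

```bash
python3 -m jog '[{"linear":[0.2,0,0],"yaw":0,"jaw":-0.8},{"linear":[0.2,0,0],"yaw":0,"jaw":-0.8},{"linear":[0.2,0,0],"yaw":0,"jaw":-0.8},{"linear":[0.2,0,0],"yaw":0,"jaw":-0.8},{"linear":[0.2,0,0],"yaw":0,"jaw":-0.8},{"linear":[0.15,0,0.02],"yaw":0,"jaw":-0.8},{"linear":[0,0,0],"yaw":0,"jaw":-0.8},{"linear":[0,0,0],"yaw":0,"jaw":-0.8}]' 25
python3 -m jog '[{"linear":[0,0,0],"yaw":0,"jaw":-0.45},{"linear":[0,0,0],"yaw":0,"jaw":-0.2},{"linear":[0,0,0],"yaw":0,"jaw":0},{"linear":[0,0,0],"yaw":0,"jaw":0},{"linear":[0,0,0],"yaw":0,"jaw":0}]' 10
python3 -c "
from h import *
go([.5407,-.315,.15],[.5563,.063,.15]); chk('18')"
```

```text
clock: 23.57
ee_pos: [0.5481, -0.3149, 0.0321]
eef_rot: [[0.999, -0.037, -0.0], [-0.037, -0.999, 0.0], [-0.0, -0.0, -1.0]]
contact_force: [0.5, -1.1, -1.0]
width: 0.0153
grip_force: 25.0
clock: 23.98
ee_pos: [0.548, -0.3152, 0.0325]
eef_rot: [[0.999, -0.037, 0.0], [-0.037, -0.999, -0.0], [0.0, 0.0, -1.0]]
contact_force: [-0.4, 0.5, 0.3]
width: 0.0392
grip_force: 0.0
t 23.98 tcp [ 0.548  -0.3152  0.0325] yaw -2.14 fs turn -0.001 w 0.0392 F [-0.4  0.5  0.3] grip 0.0 tilt [ 0.2 -0.3]
-> [ 0.5407 -0.315   0.15  ] [-0.29  0.   -4.7 ]
-> [0.5563 0.063  0.15  ] [  0.06 -15.13  -0.  ]
wrist exp foot [323.7 258.4] top [323.7 304. ]
blob 305 200 wh [37 24] area 617 c [323.1 208.9]
blob 304 217 wh [39 72] area 2174 c [323.2 250.5]
blob 314 285 wh [22  6] area 92 c [324.6 287.9]
scene exp foot [158.5 380.2] top [148.7 348.3]
blob 142 345 wh [11  9] area 77 c [147.2 348.8]
blob 160 352 wh [12 12] area 106 c [165.7 357.4]
blob 166 365 wh [11 25] area 136 c [171.  377.8]
blob 158 373 wh [10 14] area 61 c [162.8 381.1]
blob 172 382 wh [13 15] area 86 c [179.7 390. ]
```

```bash
python3 -m jog '[{"linear":[0,0,-0.9],"yaw":0,"jaw":0.2},{"linear":[0,0,-0.95],"yaw":0,"jaw":0.2},{"linear":[0,0,-0.95],"yaw":0,"jaw":0.2},{"linear":[0,0,-0.95],"yaw":0,"jaw":0.2},{"linear":[0,0,-0.95],"yaw":0,"jaw":0.2},{"linear":[0,-0.9,0],"yaw":0,"jaw":0.2},{"linear":[0,-0.95,0],"yaw":0,"jaw":0.2},{"linear":[0,-0.95,0],"yaw":0,"jaw":0.2},{"linear":[0,-0.95,0],"yaw":0,"jaw":0.2},{"linear":[0,-0.95,0],"yaw":0,"jaw":0.2}]'
python3 -m jog '[{"linear":[0,-0.95,0],"yaw":0,"jaw":0.2},{"linear":[0,-0.95,0],"yaw":0,"jaw":0.2},{"linear":[0,-0.95,0],"yaw":0,"jaw":0.2},{"linear":[0,-0.95,0],"yaw":0,"jaw":0.2},{"linear":[0,-0.95,0],"yaw":0,"jaw":0.2},{"linear":[0,-0.95,0],"yaw":0,"jaw":0.2},{"linear":[0,-0.95,0],"yaw":0,"jaw":0.2},{"linear":[0,-0.95,0],"yaw":0,"jaw":0.2},{"linear":[0,-0.95,0],"yaw":0,"jaw":0.2},{"linear":[0,-0.95,0],"yaw":0,"jaw":0.2}]'
python3 -m jog '[{"linear":[0.05,-0.8,0],"yaw":0,"jaw":0.2},{"linear":[0,0,0],"yaw":0,"jaw":0.2},{"linear":[0,0,0],"yaw":0,"jaw":0.2}]'
python3 -c "
from h import *
w=snapshot('wrist')[:,:,::-1]; cv2.imwrite('pics/w19.png',w)
go([.557,.064,.15],[.557,.064,.029])
c=proj('wrist',[.557,.064,.014]);print(c,proj('wrist',[.557,.064,.072])); gold(w,c)
"
```

```text
clock: 24.92
ee_pos: [0.5522, -0.1966, 0.1499]
eef_rot: [[0.999, -0.037, 0.0], [-0.037, -0.999, -0.0], [0.0, 0.0, -1.0]]
contact_force: [0.6, -0.2, 0.5]
width: 0.0524
grip_force: 0.0
clock: 25.75
ee_pos: [0.5611, 0.0408, 0.15]
eef_rot: [[0.999, -0.037, 0.0], [-0.037, -0.999, -0.0], [0.0, 0.0, -1.0]]
contact_force: [0.6, 0.3, -0.8]
width: 0.0519
grip_force: 0.0
clock: 26.0
ee_pos: [0.563, 0.061, 0.1499]
eef_rot: [[0.999, -0.034, 0.0], [-0.034, -0.999, -0.0], [0.0, 0.0, -1.0]]
contact_force: [1.2, -1.5, 0.3]
width: 0.0522
grip_force: 0.0
t 26.05 tcp [0.5631 0.0592 0.1498] yaw -2.1 fs turn -0.0 w 0.0525 F [ 0.8 -0.4  1.3] grip 0.0 tilt [-0.  -0.8]
-> [0.557 0.064 0.15 ] [-0.25 -0.18 -0.01]
-> [0.557 0.064 0.029] [-0.   -0.    4.84]
[319.  228.2] [318.  243.6]
gold bbox 311 220 wh [16  7] area 26 c [319.1 222.2]
gold bbox 308 233 wh [20  9] area 39 c [318.2 235.8]
```

```bash
python3 -m jog '[{"linear":[-0.25,-0.18,0.3],"yaw":0,"jaw":0.2},{"linear":[0,0,0.8],"yaw":0,"jaw":0.2},{"linear":[0,0,0.8],"yaw":0,"jaw":0.2},{"linear":[0,0,0.8],"yaw":0,"jaw":0.2},{"linear":[0,0,0.8],"yaw":0,"jaw":0.2},{"linear":[0,0,0.8],"yaw":0,"jaw":0.2},{"linear":[0,0,0.52],"yaw":0,"jaw":0.2},{"linear":[0,0,0],"yaw":0,"jaw":0.2},{"linear":[0,0,0],"yaw":0,"jaw":0.2}]'
python3 -c "
from h import *
w=snapshot('wrist')[:,:,::-1]; cv2.imwrite('pics/w20.png',w)
go(); p=get_state()['ee_pos']
c=proj('wrist',[*p[:2],.014]);print(c,proj('wrist',[*p[:2],.072])); gold(w,c,55)
h=cv2.cvtColor(w,cv2.COLOR_BGR2HSV)
for v in(246,252,258): print(v,h[v,285:365:2,2].tolist())
"
```

```text
clock: 26.8
ee_pos: [0.5564, 0.0637, 0.0288]
eef_rot: [[0.999, -0.038, -0.002], [-0.038, -0.999, -0.0], [-0.002, 0.0, -1.0]]
contact_force: [0.0, -0.7, 0.2]
width: 0.0525
grip_force: 0.0
t 26.85 tcp [0.5575 0.064  0.0298] yaw -2.17 fs turn -0.002 w 0.0522 F [0.8 0.  0.6] grip 0.0 tilt [ 0.7 -0.1]
[323.7 259.2] [323.6 296.3]
gold bbox 308 246 wh [25 16] area 64 c [320.8 250.5]
gold bbox 302 280 wh [33 11] area 112 c [318.3 283.6]
246 [121, 121, 123, 122, 105, 142, 144, 143, 171, 200, 196, 196, 195, 197, 199, 177, 100, 85, 86, 94, 131, 196, 189, 190, 188, 189, 189, 189, 188, 192, 164, 157, 167, 169, 169, 168, 168, 170, 168, 168]
252 [122, 121, 122, 121, 135, 143, 144, 145, 143, 144, 144, 146, 106, 91, 90, 90, 91, 91, 92, 91, 89, 90, 97, 116, 147, 145, 144, 143, 145, 146, 147, 124, 120, 120, 121, 120, 120, 119, 120, 119]
258 [120, 119, 120, 112, 144, 144, 142, 142, 142, 143, 146, 111, 88, 89, 90, 91, 90, 91, 91, 92, 90, 90, 90, 85, 134, 144, 143, 143, 142, 143, 142, 133, 128, 157, 175, 174, 174, 174, 173, 174]
```

B's foot spans about 55 px here against 39–44 px for A and C, so it is about 36 mm wide. I'll grasp it and try it at the mouth.

```bash
python3 -m jog '[{"linear":[0,-0.085,0],"yaw":0,"jaw":-0.1},{"linear":[0,0,0],"yaw":0,"jaw":-0.35},{"linear":[0,0,0],"yaw":0,"jaw":-0.5},{"linear":[0,0,0],"yaw":0,"jaw":-0.55},{"linear":[0,0,0],"yaw":0,"jaw":-0.6},{"linear":[0,0,0],"yaw":0,"jaw":-0.7},{"linear":[0,0,0],"yaw":0,"jaw":-0.8},{"linear":[0,0,0],"yaw":0,"jaw":-0.8}]' 4
python3 -m jog '[{"linear":[0,0,0],"yaw":0,"jaw":-0.8},{"linear":[0,0,0],"yaw":0,"jaw":-0.8},{"linear":[0,0,-0.4],"yaw":0,"jaw":-0.8},{"linear":[0,0,-0.9],"yaw":0,"jaw":-0.8},{"linear":[0,0,-0.9],"yaw":0,"jaw":-0.8},{"linear":[0,0,-0.9],"yaw":0,"jaw":-0.8},{"linear":[0,0,-0.9],"yaw":0,"jaw":-0.8},{"linear":[0,0,0],"yaw":0,"jaw":-0.8}]' 25
python3 -c "
from h import *
w=snapshot('wrist')[:,:,::-1]; cv2.imwrite('pics/w21.png',w)
go(lane(-.043,.0008,.131)); gold(w,(324,270),45)
"
```

```text
clock: 27.52
ee_pos: [0.5572, 0.0663, 0.0294]
eef_rot: [[0.999, -0.037, 0.0], [-0.037, -0.999, -0.0], [0.0, 0.0, -1.0]]
contact_force: [-0.7, 0.5, 1.4]
width: 0.0156
grip_force: 4.0
clock: 28.18
ee_pos: [0.5603, 0.0673, 0.1347]
eef_rot: [[0.999, -0.037, 0.008], [-0.037, -0.999, 0.0], [0.008, -0.001, -1.0]]
contact_force: [1.3, -0.1, -1.3]
width: 0.0151
grip_force: 25.0
t 28.23 tcp [0.5591 0.067  0.1324] yaw -2.13 fs turn -0.001 w 0.0152 F [-0.1 -0.1 -1. ] grip 25.0 tilt [5.5 0.1]
-> [ 0.4821 -0.3124  0.131 ] [-2.52 15.28  0.04]
gold bbox 311 247 wh [26 12] area 65 c [323.6 250.6]
gold bbox 309 280 wh [32 11] area 110 c [324.1 284. ]
gold bbox 279 281 wh [1 9] area 9 c [279. 285.]
```

```bash
python3 -m jog '[{"linear":[-0.157,0.95,0],"yaw":0,"jaw":-0.8},{"linear":[-0.157,0.955,0],"yaw":0,"jaw":-0.8},{"linear":[-0.157,0.955,0],"yaw":0,"jaw":-0.8},{"linear":[-0.157,0.955,0],"yaw":0,"jaw":-0.8},{"linear":[-0.157,0.955,0],"yaw":0,"jaw":-0.8},{"linear":[-0.157,0.955,0],"yaw":0,"jaw":-0.8},{"linear":[-0.157,0.955,0],"yaw":0,"jaw":-0.8},{"linear":[-0.157,0.955,0],"yaw":0,"jaw":-0.8},{"linear":[-0.157,0.955,0],"yaw":0,"jaw":-0.8},{"linear":[-0.157,0.955,0],"yaw":0,"jaw":-0.8}]'
python3 -m jog '[{"linear":[-0.157,0.955,0],"yaw":0,"jaw":-0.8},{"linear":[-0.157,0.955,0],"yaw":0,"jaw":-0.8},{"linear":[-0.157,0.955,0],"yaw":0,"jaw":-0.8},{"linear":[-0.157,0.955,0],"yaw":0,"jaw":-0.8},{"linear":[-0.157,0.955,0],"yaw":0,"jaw":-0.8},{"linear":[-0.157,0.955,0],"yaw":0,"jaw":-0.8},{"linear":[0,0,0],"yaw":0,"jaw":-0.8},{"linear":[0,0,0],"yaw":0,"jaw":-0.8}]'
python3 -c "
from h import *
go(lane(-.043,.0008,.131),lane(-.043,.0008,.034))"
```

```text
clock: 29.07
ee_pos: [0.5078, -0.1713, 0.1282]
eef_rot: [[0.999, -0.037, -0.002], [-0.037, -0.999, 0.001], [-0.002, -0.001, -1.0]]
contact_force: [0.6, -0.8, -0.9]
width: 0.0152
grip_force: 25.0
clock: 29.73
ee_pos: [0.4786, -0.314, 0.128]
eef_rot: [[0.999, -0.041, -0.002], [-0.041, -0.999, 0.001], [-0.002, -0.001, -1.0]]
contact_force: [-0.4, 0.4, -0.9]
width: 0.015
grip_force: 25.0
t 29.73 tcp [ 0.4786 -0.314   0.128 ] yaw -2.33 fs turn -0.008 w 0.015 F [-0.4  0.4 -0.9] grip 25.0 tilt [-2.1  1.2]
-> [ 0.4821 -0.3124  0.131 ] [ 0.13 -0.07 -0.12]
-> [ 0.4821 -0.3124  0.034 ] [0.01 0.   3.88]
```

```bash
python3 -m jog '[{"linear":[0.1,-0.06,0.8],"yaw":-0.006,"jaw":-0.8},{"linear":[0,0,0.8],"yaw":0,"jaw":-0.8},{"linear":[0,0,0.8],"yaw":0,"jaw":-0.8},{"linear":[0,0,0.8],"yaw":0,"jaw":-0.8},{"linear":[0,0,0.55],"yaw":0,"jaw":-0.8},{"linear":[0,0,0],"yaw":0,"jaw":-0.8},{"linear":[0.1,0,0],"yaw":0,"jaw":-0.8},{"linear":[0.1,0,0],"yaw":0,"jaw":-0.8},{"linear":[0.1,0,0],"yaw":0,"jaw":-0.8},{"linear":[0.1,0,0],"yaw":0,"jaw":-0.8}]'
python3 -c "
from h import *
go(lane(-.020,.0008,.034))"
python3 -m jog '[{"linear":[0.1,0,0],"yaw":0,"jaw":-0.8},{"linear":[0.1,0,0],"yaw":0,"jaw":-0.8},{"linear":[0.1,0,0],"yaw":0,"jaw":-0.8},{"linear":[0.1,0,0],"yaw":0,"jaw":-0.8},{"linear":[0,0,0],"yaw":0,"jaw":-0.8}]'
python3 -m jog '[{"linear":[0.06,0,0],"yaw":0,"jaw":-0.8},{"linear":[0.06,0,0],"yaw":0,"jaw":-0.8},{"linear":[0,0,0],"yaw":0,"jaw":-0.8}]'
python3 -c "
from h import *
go(lane(-.020,.0008,.034)); chk('22')"
```

```text
clock: 30.57
ee_pos: [0.4938, -0.3119, 0.0366]
eef_rot: [[0.999, -0.034, 0.001], [-0.034, -0.999, -0.001], [0.001, 0.001, -1.0]]
contact_force: [0.1, -0.5, -0.4]
width: 0.0152
grip_force: 25.0
t 30.57 tcp [ 0.4938 -0.3119  0.0366] yaw -1.94 fs turn 0.006 w 0.0152 F [ 0.1 -0.5 -0.4] grip 25.0 tilt [ 1.4 -0.9]
-> [ 0.505  -0.3133  0.034 ] [0.45 0.04 0.1 ]
clock: 30.98
ee_pos: [0.5034, -0.312, 0.0356]
eef_rot: [[0.999, -0.034, 0.0], [-0.034, -0.999, -0.0], [0.0, 0.0, -1.0]]
contact_force: [-0.1, -0.4, -0.2]
width: 0.0153
grip_force: 25.0
clock: 31.23
ee_pos: [0.506, -0.3121, 0.0356]
eef_rot: [[0.999, -0.034, 0.0], [-0.034, -0.999, -0.0], [0.0, 0.0, -1.0]]
contact_force: [0.2, 0.0, -0.3]
width: 0.0153
grip_force: 25.0
t 31.23 tcp [ 0.506  -0.3121  0.0356] yaw -1.95 fs turn 0.005 w 0.0153 F [ 0.2  0.  -0.3] grip 25.0 tilt [ 0.2 -0.1]
-> [ 0.505  -0.3133  0.034 ] [-0.04  0.05  0.06]
wrist exp foot [323.7 257. ] top [323.6 301.1]
blob 296 200 wh [57 90] area 3285 c [325.4 243.4]
blob 313 286 wh [22  5] area 76 c [323.8 288.1]
scene exp foot [137.5 367.6] top [126.8 335.7]
blob 140 322 wh [19  7] area 77 c [149.3 323.9]
blob 123 327 wh [ 8 10] area 41 c [126.5 331.9]
blob 107 334 wh [ 6 14] area 49 c [108.8 340.9]
blob 142 344 wh [12 10] area 98 c [147.5 348.4]
blob 107 348 wh [11 10] area 30 c [110.4 351.5]
blob 160 353 wh [ 7 10] area 56 c [163.4 357.6]
blob 124 357 wh [24 19] area 193 c [135.8 369.1]
blob 157 374 wh [10 13] area 61 c [162.6 381.4]
```

```bash
python3 -m jog '[{"linear":[0.05,0.04,0.06],"yaw":0.005,"jaw":-0.8},{"linear":[0.06,0,0],"yaw":0,"jaw":-0.8},{"linear":[0.06,0,0],"yaw":0,"jaw":-0.8},{"linear":[0,0,0],"yaw":0,"jaw":-0.8}]'
python3 -m jog '[{"linear":[0.06,0,0],"yaw":0,"jaw":-0.8},{"linear":[0.06,0,0],"yaw":0,"jaw":-0.8},{"linear":[0,0,0],"yaw":0,"jaw":-0.8}]'
python3 -c "
from h import *
go(lane(-.005)); w=snapshot('wrist')[:,:,::-1]; white(w,(285,215,365,292),100)"
```

```text
clock: 31.67
ee_pos: [0.5103, -0.3133, 0.034]
eef_rot: [[0.999, -0.037, 0.0], [-0.037, -0.999, 0.0], [0.0, -0.0, -1.0]]
contact_force: [-0.3, -0.3, -0.8]
width: 0.0155
grip_force: 25.0
clock: 31.92
ee_pos: [0.5134, -0.3134, 0.0341]
eef_rot: [[0.999, -0.036, 0.0], [-0.036, -0.999, -0.0], [0.0, 0.0, -1.0]]
contact_force: [-0.1, -0.7, -0.4]
width: 0.0149
grip_force: 25.0
t 31.92 tcp [ 0.5134 -0.3134  0.0341] yaw -2.09 fs turn 0.0 w 0.0149 F [-0.1 -0.7 -0.4] grip 25.0 tilt [ 0.4 -0.1]
-> [ 0.52   -0.3146  0.    ] [0.26 0.04 1.37]
blob 296 215 wh [57 75] area 2867 c [324.6 249.7]
blob 313 286 wh [22  5] area 77 c [323.7 288.1]
```

```bash
python3 -m jog '[{"linear":[0.06,0.01,0],"yaw":0,"jaw":-0.8},{"linear":[0.06,0.01,0],"yaw":0,"jaw":-0.8},{"linear":[0,0,0],"yaw":0,"jaw":-0.8}]'
python3 -m jog '[{"linear":[0.06,0,0],"yaw":0,"jaw":-0.8},{"linear":[0.06,0,0],"yaw":0,"jaw":-0.8},{"linear":[0,0,0],"yaw":0,"jaw":-0.8}]'
python3 -c "
from h import *
go(lane(-.005)); w=snapshot('wrist')[:,:,::-1]; cv2.imwrite('pics/w23.png',w); white(w,(285,215,365,292),100);gold(w,(324,255),30)"
```

```text
clock: 32.22
ee_pos: [0.5158, -0.314, 0.034]
eef_rot: [[0.999, -0.037, -0.001], [-0.037, -0.999, 0.0], [-0.001, -0.0, -1.0]]
contact_force: [-1.0, 1.2, -0.8]
width: 0.0153
grip_force: 25.0
clock: 32.47
ee_pos: [0.5182, -0.3137, 0.0337]
eef_rot: [[0.999, -0.037, -0.002], [-0.037, -0.999, 0.001], [-0.002, -0.001, -1.0]]
contact_force: [-3.1, 0.5, 0.1]
width: 0.0149
grip_force: 25.0
t 32.47 tcp [ 0.5182 -0.3137  0.0337] yaw -2.1 fs turn 0.0 w 0.0149 F [-3.1  0.5  0.1] grip 25.0 tilt [-1.9  0.8]
-> [ 0.52   -0.3146  0.    ] [0.07 0.03 1.35]
blob 306 215 wh [15 10] area 71 c [310.4 217.8]
blob 330 215 wh [13  9] area 52 c [338.4 217.4]
blob 296 217 wh [57 73] area 2610 c [324.3 252.2]
blob 313 285 wh [23  6] area 87 c [323.7 288. ]
gold bbox 306 225 wh [ 4 15] area 24 c [307.2 230.9]
gold bbox 341 225 wh [4 9] area 14 c [342.6 228.8]
gold bbox 312 252 wh [7 8] area 15 c [314.7 255.1]
gold bbox 330 253 wh [7 8] area 15 c [333.5 255.7]
gold bbox 315 282 wh [19  3] area 43 c [324.  283.2]
```

B is blocked at centre x ≈ −7 mm with a 3 N push, as a 36 mm foot should be. It goes to the tub.

```bash
python3 -m jog '[{"linear":[-0.3,0,0],"yaw":0,"jaw":-0.8},{"linear":[-0.5,0,-0.1],"yaw":0,"jaw":-0.8},{"linear":[-0.3,0,-0.7],"yaw":0,"jaw":-0.8},{"linear":[0,0,-0.95],"yaw":0,"jaw":-0.8},{"linear":[0,0,-0.95],"yaw":0,"jaw":-0.8},{"linear":[0,0,-0.95],"yaw":0,"jaw":-0.8},{"linear":[0,0,-0.95],"yaw":0,"jaw":-0.8},{"linear":[0,-0.9,-0.1],"yaw":0,"jaw":-0.8},{"linear":[0,-0.95,0],"yaw":0,"jaw":-0.8},{"linear":[0.02,-0.95,0],"yaw":0,"jaw":-0.8}]'
python3 -m jog '[{"linear":[0.02,-0.95,0],"yaw":0,"jaw":-0.8},{"linear":[0.02,-0.95,0],"yaw":0,"jaw":-0.8},{"linear":[0.02,-0.95,0],"yaw":0,"jaw":-0.8},{"linear":[0.02,-0.95,0],"yaw":0,"jaw":-0.8},{"linear":[0.02,-0.95,0],"yaw":0,"jaw":-0.8},{"linear":[0.02,-0.95,0],"yaw":0,"jaw":-0.8},{"linear":[0.02,-0.95,0],"yaw":0,"jaw":-0.8},{"linear":[0.02,-0.95,0],"yaw":0,"jaw":-0.8},{"linear":[0.02,-0.95,0],"yaw":0,"jaw":-0.8},{"linear":[0.02,-0.95,0],"yaw":0,"jaw":-0.8}]'
python3 -c "
from h import *
go([.54,.274,.15],[.54,.274,.036])"
```

```text
clock: 33.35
ee_pos: [0.4952, -0.2434, 0.1527]
eef_rot: [[0.999, -0.038, 0.003], [-0.038, -0.999, -0.002], [0.004, 0.002, -1.0]]
contact_force: [-0.2, 0.8, -1.3]
width: 0.0153
grip_force: 25.0
clock: 34.18
ee_pos: [0.5088, -0.0051, 0.152]
eef_rot: [[0.999, -0.037, 0.003], [-0.037, -0.999, -0.001], [0.003, 0.0, -1.0]]
contact_force: [0.1, -0.9, -0.9]
width: 0.0154
grip_force: 25.0
t 34.18 tcp [ 0.5088 -0.0051  0.152 ] yaw -2.11 fs turn -0.0 w 0.0154 F [ 0.1 -0.9 -0.9] grip 25.0 tilt [ 2.7 -0.5]
-> [0.54  0.274 0.15 ] [  0.84 -11.2    0.08]
-> [0.54  0.274 0.036] [-0.01 -0.    4.56]
```

```bash
python3 -m jog '[{"linear":[0.07,-0.95,0],"yaw":0,"jaw":-0.8},{"linear":[0.07,-0.95,0],"yaw":0,"jaw":-0.8},{"linear":[0.07,-0.95,0],"yaw":0,"jaw":-0.8},{"linear":[0.07,-0.95,0],"yaw":0,"jaw":-0.8},{"linear":[0.07,-0.95,0],"yaw":0,"jaw":-0.8},{"linear":[0.07,-0.95,0],"yaw":0,"jaw":-0.8},{"linear":[0.07,-0.95,0],"yaw":0,"jaw":-0.8},{"linear":[0.07,-0.95,0],"yaw":0,"jaw":-0.8},{"linear":[0.07,-0.95,0],"yaw":0,"jaw":-0.8},{"linear":[0.07,-0.95,0],"yaw":0,"jaw":-0.8}]'
python3 -m jog '[{"linear":[0.1,-0.8,0],"yaw":0,"jaw":-0.8},{"linear":[0,-0.7,0],"yaw":0,"jaw":-0.8},{"linear":[0,0,0],"yaw":0,"jaw":-0.8},{"linear":[0,0,0.8],"yaw":0,"jaw":-0.8},{"linear":[0,0,0.8],"yaw":0,"jaw":-0.8},{"linear":[0,0,0.8],"yaw":0,"jaw":-0.8},{"linear":[0,0,0.8],"yaw":0,"jaw":-0.8},{"linear":[0,0,0.8],"yaw":0,"jaw":-0.8},{"linear":[0,0,0.3],"yaw":0,"jaw":-0.8},{"linear":[0,0,0],"yaw":0,"jaw":-0.8}]'
python3 -c "
from h import *
go([.54,.274,.034])"
```

```text
clock: 35.02
ee_pos: [0.5351, 0.2318, 0.1519]
eef_rot: [[0.999, -0.037, 0.002], [-0.037, -0.999, 0.001], [0.002, -0.001, -1.0]]
contact_force: [0.1, -0.3, -0.9]
width: 0.0152
grip_force: 25.0
clock: 35.85
ee_pos: [0.5372, 0.2663, 0.0421]
eef_rot: [[0.999, -0.037, -0.003], [-0.037, -0.999, -0.002], [-0.003, 0.002, -1.0]]
contact_force: [0.2, -0.6, -0.4]
width: 0.015
grip_force: 25.0
t 35.85 tcp [0.5372 0.2663 0.0421] yaw -2.15 fs turn -0.002 w 0.015 F [ 0.2 -0.6 -0.4] grip 25.0 tilt [-2.9 -1.6]
-> [0.54  0.274 0.034] [ 0.1  -0.31  0.32]
```

```bash
python3 -m jog '[{"linear":[0,0,0.2],"yaw":0,"jaw":-0.8},{"linear":[0,0,0.12],"yaw":0,"jaw":-0.8},{"linear":[0,0,0],"yaw":0,"jaw":-0.8},{"linear":[0,0,0],"yaw":0,"jaw":-0.8}]'
python3 -m jog '[{"linear":[0,0,0],"yaw":0,"jaw":-0.45},{"linear":[0,0,0],"yaw":0,"jaw":-0.2},{"linear":[0,0,0],"yaw":0,"jaw":-0.1},{"linear":[0,0,0],"yaw":0,"jaw":-0.1},{"linear":[0,0,-0.5],"yaw":0,"jaw":-0.1},{"linear":[0,0,-0.95],"yaw":0,"jaw":-0.1},{"linear":[0,0,-0.95],"yaw":0,"jaw":-0.1},{"linear":[0,0,-0.95],"yaw":0,"jaw":-0.1},{"linear":[0,0,-0.95],"yaw":0,"jaw":-0.1},{"linear":[0,0,-0.4],"yaw":0,"jaw":-0.1}]' 10
python3 -c "
from h import *
go([.517,-.218,.15]); w=snapshot('wrist')[:,:,::-1]; cv2.imwrite('pics/w24.png',w); c=proj('wrist',[.5375,.266,.02]); print(c,proj('wrist',[.5375,.266,.084])); white(w,(c[0].astype(int)-35,c[1].astype(int)-35,c[0].astype(int)+35,c[1].astype(int)+35),100)"
```

```text
clock: 36.18
ee_pos: [0.5388, 0.2682, 0.0368]
eef_rot: [[0.999, -0.037, 0.001], [-0.037, -0.999, 0.0], [0.001, -0.0, -1.0]]
contact_force: [0.6, 0.7, -1.1]
width: 0.0151
grip_force: 25.0
clock: 37.02
ee_pos: [0.5399, 0.2694, 0.1581]
eef_rot: [[0.999, -0.036, 0.005], [-0.036, -0.999, 0.002], [0.005, -0.002, -1.0]]
contact_force: [0.6, 0.3, 0.9]
width: 0.0393
grip_force: 0.0
t 37.02 tcp [0.5399 0.2694 0.1581] yaw -2.08 fs turn 0.001 w 0.0393 F [0.6 0.3 0.9] grip 0.0 tilt [5.5 2.2]
-> [ 0.517 -0.218  0.15 ] [-0.21 19.52  0.28]
[327.9 225. ] [328.6 241. ]
blob 308 203 wh [36 44] area 1079 c [325.6 223.1]
```

```bash
python3 -m jog '[{"linear":[0,0.95,0],"yaw":0,"jaw":-0.1},{"linear":[0,0.97,0],"yaw":0,"jaw":-0.1},{"linear":[0,0.97,0],"yaw":0,"jaw":-0.1},{"linear":[0,0.97,0],"yaw":0,"jaw":-0.1},{"linear":[0,0.97,0],"yaw":0,"jaw":-0.1},{"linear":[0,0.97,0],"yaw":0,"jaw":-0.1},{"linear":[0,0.97,0],"yaw":0,"jaw":-0.1},{"linear":[0,0.97,0],"yaw":0,"jaw":-0.1},{"linear":[0,0.97,0],"yaw":0,"jaw":-0.1},{"linear":[0,0.97,0],"yaw":0,"jaw":-0.1}]'
python3 -m jog '[{"linear":[-0.02,0.97,0],"yaw":0,"jaw":-0.1},{"linear":[-0.02,0.97,0],"yaw":0,"jaw":-0.1},{"linear":[-0.02,0.97,0],"yaw":0,"jaw":-0.1},{"linear":[-0.02,0.97,0],"yaw":0,"jaw":-0.1},{"linear":[-0.02,0.97,0],"yaw":0,"jaw":-0.1},{"linear":[-0.02,0.97,0],"yaw":0,"jaw":-0.1},{"linear":[-0.02,0.97,0],"yaw":0,"jaw":-0.1},{"linear":[-0.02,0.97,0],"yaw":0,"jaw":-0.1},{"linear":[-0.02,0.97,0],"yaw":0,"jaw":-0.1},{"linear":[0,0,0],"yaw":0,"jaw":-0.1}]'
python3 -c "
from h import *
w=snapshot('wrist')[:,:,::-1]; s=snapshot('scene')[:,:,::-1]; cv2.imwrite('pics/w25.png',w); cv2.imwrite('pics/s25.png',s)
go([.517,-.218,.15],[.517,-.218,.034]); h=cv2.cvtColor(w,cv2.COLOR_BGR2HSV); c=proj('wrist',[.517,-.218,.072]); print(c,proj('wrist',[.515,-.2875,.018]))
m=cv2.inRange(h,(5,150,60),(22,255,255)); m[:int(c[1])-60]=0; m[int(c[1])+60:]=0
n,l,st,cc=cv2.connectedComponentsWithStats(m); print(st[1:][st[1:,4]>20])
"
```

```text
clock: 37.9
ee_pos: [0.5285, 0.0249, 0.1526]
eef_rot: [[0.999, -0.037, -0.001], [-0.037, -0.999, -0.0], [-0.001, 0.0, -1.0]]
contact_force: [0.8, 0.3, -0.7]
width: 0.0392
grip_force: 0.0
clock: 38.73
ee_pos: [0.5149, -0.1982, 0.1522]
eef_rot: [[0.999, -0.045, -0.002], [-0.045, -0.999, -0.002], [-0.002, 0.002, -1.0]]
contact_force: [-0.1, -0.8, -0.7]
width: 0.0392
grip_force: 0.0
t 38.83 tcp [ 0.516  -0.1926  0.1524] yaw -2.25 fs turn -0.005 w 0.0393 F [0.4 1.1 0.1] grip 0.0 tilt [-1.6  0.9]
-> [ 0.517 -0.218  0.15 ] [0.08 1.02 0.1 ]
-> [ 0.517 -0.218  0.034] [0.01 0.   4.64]
[355.2 232.7] [422.9 219.1]
[[464 177  10  18  23]
 [336 211  80  28 943]
 [415 276  17  16 202]
 [217 279   7  13  53]]
```

```bash
python3 -c "
from h import *
w=cv2.imread('pics/w25.png'); h=cv2.cvtColor(w,cv2.COLOR_BGR2HSV); m=cv2.inRange(h,(3,150,40),(22,255,255))[205:250,325:425]
print([(325+i,205+int(np.where(m[:,i])[0].min()),205+int(np.where(m[:,i])[0].max())) for i in range(0,100,4) if m[:,i].any()])
for v in(216,222,228,234,238): print(v,h[v,330:380:2,2].tolist())
for z,u,v in((.072,346,232),(.018,415,218)): print(ray('wrist',(u,v),z))
go()"
```

```text
[(337, 212, 227), (341, 211, 238), (345, 211, 238), (349, 212, 238), (353, 214, 238), (357, 214, 220), (361, 214, 220), (365, 214, 220), (369, 214, 220), (373, 214, 220), (377, 214, 220), (381, 214, 221), (385, 214, 221), (389, 213, 221), (393, 213, 221), (397, 214, 221), (401, 213, 221), (405, 213, 221), (409, 213, 221), (413, 214, 221)]
216 [62, 63, 63, 95, 131, 131, 131, 130, 129, 129, 129, 161, 193, 191, 195, 195, 195, 200, 215, 215, 217, 218, 218, 219, 219]
222 [224, 216, 217, 167, 114, 136, 141, 144, 144, 144, 145, 145, 126, 200, 189, 192, 193, 193, 194, 194, 194, 193, 193, 194, 173]
228 [60, 61, 61, 59, 116, 215, 209, 209, 208, 209, 209, 210, 215, 40, 53, 55, 52, 53, 53, 51, 52, 52, 51, 49, 50]
234 [55, 59, 58, 58, 99, 215, 210, 210, 209, 209, 209, 209, 216, 48, 54, 49, 51, 52, 53, 53, 50, 47, 50, 50, 39]
238 [48, 46, 47, 47, 47, 204, 206, 203, 203, 179, 203, 203, 165, 38, 44, 41, 44, 42, 42, 40, 41, 39, 39, 40, 38]
[ 0.5179 -0.2106]
[ 0.5164 -0.2799]
t 38.83 tcp [ 0.516  -0.1926  0.1524] yaw -2.25 fs turn -0.005 w 0.0393 F [0.4 1.1 0.1] grip 0.0 tilt [-1.6  0.9]
```

```bash
python3 -m jog '[{"linear":[0.06,0.5,0],"yaw":-0.005,"jaw":-0.1},{"linear":[0,0.4,0],"yaw":0,"jaw":-0.1},{"linear":[0,0,0],"yaw":0,"jaw":-0.1},{"linear":[0,0,0],"yaw":0,"jaw":-0.1},{"linear":[0,0,0],"yaw":0,"jaw":-0.1},{"linear":[0,0,0],"yaw":0,"jaw":-0.1}]'
python3 -c "
from h import *
w=snapshot('wrist')[:,:,::-1]; cv2.imwrite('pics/w26.png',w)
h=cv2.cvtColor(w,cv2.COLOR_BGR2HSV); m=cv2.inRange(h,(3,150,185),(22,255,255)); m[:222]=0; m[245:]=0; m[:,:280]=0; m[:,400:]=0
ys,xs=np.where(m); print(xs.min(),xs.max(),ys.min(),ys.max(),len(xs)); c=((xs.min()+xs.max())/2,231); p=ray('wrist',c,.072); print(c,p); go([*p,.15],[*p,.034])
m=cv2.inRange(h,(3,150,60),(22,255,255))[205:222]; x=np.where(m.sum(0)>255*3)[0]; print(x.min(),x.max(), ray('wrist',(x[x<440].max(),218),.018))"
```

```text
clock: 39.33
ee_pos: [0.5178, -0.2135, 0.1536]
eef_rot: [[0.999, -0.033, 0.0], [-0.033, -0.999, 0.0], [0.0, -0.0, -1.0]]
contact_force: [-0.3, 0.4, 0.4]
width: 0.0392
grip_force: 0.0
321 399 222 242 451
(np.float64(360.0), 231) [ 0.5201 -0.2431]
t 39.38 tcp [ 0.5178 -0.2136  0.1536] yaw -1.9 fs turn 0.007 w 0.0392 F [-0.1  1.2  0.2] grip 0.0 tilt [0.  0.1]
-> [ 0.5201 -0.2431  0.15  ] [0.13 1.18 0.14]
-> [ 0.5201 -0.2431  0.034 ] [-0.    0.    4.64]
321 396 [ 0.5193 -0.2831]
```

```bash
python3 -c "
from h import *
w=cv2.imread('pics/w26.png');h=cv2.cvtColor(w,cv2.COLOR_BGR2HSV); x=np.where(cv2.inRange(h[230:231],(3,150,150),(22,255,255))[0,280:400])[0]+280; print(x.min(),x.max(),ray('wrist',((x.min()+x.max())/2,230),.072))"
python3 -m jog '[{"linear":[0,0.19,0.5],"yaw":0.006,"jaw":-0.1},{"linear":[0,0,0.85],"yaw":0,"jaw":-0.1},{"linear":[0,0,0.85],"yaw":0,"jaw":-0.1},{"linear":[0,0,0.85],"yaw":0,"jaw":-0.1},{"linear":[0,0,0.85],"yaw":0,"jaw":-0.1},{"linear":[0,0,0.8],"yaw":0,"jaw":-0.1},{"linear":[0,0,0],"yaw":0,"jaw":-0.1},{"linear":[0,0,0],"yaw":0,"jaw":-0.5},{"linear":[0,0,0],"yaw":0,"jaw":-0.7},{"linear":[0,0,0],"yaw":0,"jaw":-0.8}]' 8
python3 -m jog '[{"linear":[0,0,0],"yaw":0,"jaw":-0.8},{"linear":[0,0,0],"yaw":0,"jaw":-0.8},{"linear":[0,0,0],"yaw":0,"jaw":-0.8},{"linear":[0,0,0],"yaw":0,"jaw":-0.8},{"linear":[0,0,0],"yaw":0,"jaw":-0.8}]' 15
python3 -c "
from h import *
go()"
```

```text
321 337 [ 0.5217 -0.218 ]
clock: 40.22
ee_pos: [0.5187, -0.2195, 0.0375]
eef_rot: [[0.999, -0.037, 0.002], [-0.037, -0.999, -0.001], [0.002, 0.001, -1.0]]
contact_force: [-0.2, 0.4, -0.7]
width: 0.0264
grip_force: 0.0
clock: 40.63
ee_pos: [0.5184, -0.2191, 0.0371]
eef_rot: [[0.999, -0.037, 0.002], [-0.037, -0.999, -0.001], [0.002, 0.001, -1.0]]
contact_force: [0.6, 0.9, 5.7]
width: 0.0122
grip_force: 15.0
t 40.63 tcp [ 0.5184 -0.2191  0.0371] yaw -2.12 fs turn -0.001 w 0.0122 F [0.6 0.9 5.7] grip 15.0 tilt [ 1.8 -0.6]
```

```bash
python3 -m jog '[{"linear":[0,0.15,-0.05],"yaw":0,"jaw":-0.8},{"linear":[0,0.2,0],"yaw":0,"jaw":-0.8},{"linear":[0,0.2,0],"yaw":0,"jaw":-0.8},{"linear":[0,0.2,0],"yaw":0,"jaw":-0.8},{"linear":[0,0.2,0],"yaw":0,"jaw":-0.8},{"linear":[0,0.2,0],"yaw":0,"jaw":-0.8},{"linear":[0,0.1,0],"yaw":0,"jaw":-0.8},{"linear":[0,0,0],"yaw":0,"jaw":-0.8}]' 20
python3 -m jog '[{"linear":[0,0.1,0],"yaw":0,"jaw":-0.8},{"linear":[0,0.1,0],"yaw":0,"jaw":-0.8},{"linear":[0,0,0],"yaw":0,"jaw":-0.8}]'
python3 -m jog '[{"linear":[0,0.1,0],"yaw":0,"jaw":-0.8},{"linear":[0,0.1,0],"yaw":0,"jaw":-0.8},{"linear":[0,0,0],"yaw":0,"jaw":-0.8}]'
```

```text
clock: 41.3
ee_pos: [0.5162, -0.2522, 0.0383]
eef_rot: [[0.999, -0.039, 0.0], [-0.039, -0.999, -0.002], [0.0, 0.002, -1.0]]
contact_force: [-1.2, -0.1, 6.8]
width: 0.0085
grip_force: 3.5
clock: 41.55
ee_pos: [0.516, -0.2567, 0.0383]
eef_rot: [[0.999, -0.038, 0.0], [-0.038, -0.999, -0.001], [0.0, 0.001, -1.0]]
contact_force: [-1.7, -0.5, 7.6]
width: 0.0086
grip_force: 3.6
clock: 41.8
ee_pos: [0.5159, -0.2604, 0.0383]
eef_rot: [[0.999, -0.038, -0.0], [-0.038, -0.999, 0.0], [-0.0, -0.0, -1.0]]
contact_force: [-1.8, 2.4, 7.5]
width: 0.0087
grip_force: 4.1
```

```bash
python3 -c "
from h import *
w=snapshot('wrist')[:,:,::-1]; s=snapshot('scene')[:,:,::-1]; t=snapshot('top')[:,:,::-1]
for n,i in(('w27',w),('s27',s),('t27',t)): cv2.imwrite(f'pics/{n}.png',i)
go()
o=np.zeros((600,800,3),np.uint8); o[:300,:400]=cv2.resize(w,(400,300)); o[300:600,:400]=cv2.resize(s[280:430,80:280],(400,300)); o[:300,400:]=cv2.resize(w[180:360,200:440],(400,300)); o[300:,400:]=cv2.resize(t[225:325,430:530],(400,300)); cv2.imwrite('pics/v27.png',o)"
```

```text
t 41.95 tcp [ 0.5159 -0.2604  0.0383] yaw -2.14 fs turn -0.001 w 0.0082 F [-1.3  2.5  8.8] grip 4.0 tilt [-0.1 -0.1]
```

View pics/v27.png

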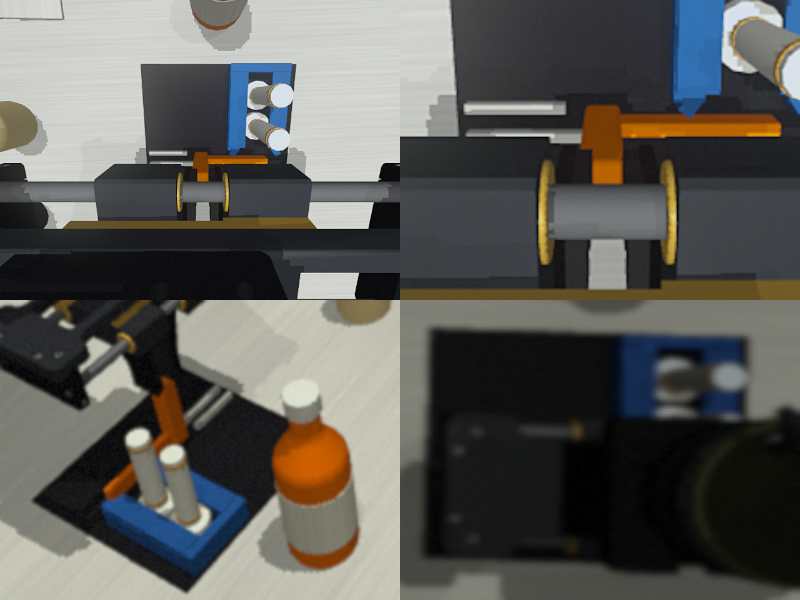

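Both good pillars stand upright in the rail. The gate post is in the fingers and the bar is nearly across, with its tip close to the right-hand rail. I'll keep pushing to the end stop.

```bash
python3 -m jog '[{"linear":[0,0.08,-0.05],"yaw":0,"jaw":-1},{"linear":[0,0.08,0],"yaw":0,"jaw":-1},{"linear":[0,0,0],"yaw":0,"jaw":-1}]' 20
python3 -m jog '[{"linear":[0,0.08,0],"yaw":0,"jaw":-1},{"linear":[0,0.08,0],"yaw":0,"jaw":-1},{"linear":[0,0,0],"yaw":0,"jaw":-1}]' 20
cat >> h.py <<'E'
def bar():
    w=snapshot('wrist')[:,:,::-1]; go(); h=cv2.cvtColor(w,cv2.COLOR_BGR2HSV)
    m=cv2.inRange(h,(3,150,60),(22,255,255)); m[:238]=0; m[266:]=0; m[:,:320]=0; m[:,460:]=0
    n,l,st,c=cv2.connectedComponentsWithStats(m); k=1+st[1:,4].argmax(); print('orange',st[k]); u=st[k,0]+st[k,2]-1; v=int(np.median(np.where(l[:,u-3]==k)[0]))
    p=ray('wrist',(u,v),.018); x=p[0]-.525; print('tip',(u,v),p,'rel lane centre',p[1]-(-.3140-.037*x))
E
python3 -c "
from h import *
bar()"
```

```text
clock: 42.2
ee_pos: [0.5153, -0.2648, 0.0384]
eef_rot: [[0.999, -0.038, -0.001], [-0.038, -0.999, 0.0], [-0.001, -0.0, -1.0]]
contact_force: [-0.6, 1.0, 3.1]
width: 0.0014
grip_force: 1.6
clock: 42.45
ee_pos: [0.5156, -0.2688, 0.0384]
eef_rot: [[0.999, -0.038, 0.0], [-0.038, -0.999, -0.0], [0.0, 0.0, -1.0]]
contact_force: [0.1, 0.9, 2.2]
width: 0.0008
grip_force: 1.0
t 42.5 tcp [ 0.5156 -0.2688  0.0384] yaw -2.16 fs turn -0.002 w 0.0005 F [-0.   0.7  2.6] grip 0.9 tilt [ 0.1 -0.5]
orange [ 320  248   96   15 1288]
tip (np.int32(415), 256) [ 0.5141 -0.3275] rel lane centre -0.013903300000000007
```

```bash
python3 -m jog '[{"linear":[-0.3,0,0],"yaw":0,"jaw":-1},{"linear":[0,0,-0.8],"yaw":0,"jaw":-0.1},{"linear":[0,0,-0.9],"yaw":0,"jaw":-0.1},{"linear":[0,0,-0.9],"yaw":0,"jaw":-0.1},{"linear":[0,0,-0.9],"yaw":0,"jaw":-0.1},{"linear":[0,0,-0.9],"yaw":0,"jaw":-0.1},{"linear":[0,0,0],"yaw":0,"jaw":-0.1},{"linear":[0,0,0],"yaw":0,"jaw":-0.1},{"linear":[0,0,0],"yaw":0,"jaw":-0.1}]'
python3 -c "
from h import *
w=snapshot('wrist')[:,:,::-1]; cv2.imwrite('pics/w28.png',w); go()
h=cv2.cvtColor(w,cv2.COLOR_BGR2HSV); m=cv2.inRange(h,(3,150,40),(22,255,255)); m[:180]=0;m[262:]=0;m[:,:290]=0;m[:,:]=m; m[:,470:]=0
n,l,st,c=cv2.connectedComponentsWithStats(m); k=1+st[1:,4].argmax(); print(st[k]); b=(l==k)
for u in range(st[k,0],st[k,0]+st[k,2],4): r=np.where(b[:,u])[0]; print((u,int(r.min()),int(r.max())),end=' ')
u=st[k,0]+8; print('V',h[205:255:3,u,2].tolist())
"
```

```text
clock: 43.25
ee_pos: [0.507, -0.2682, 0.1476]
eef_rot: [[0.999, -0.038, -0.002], [-0.038, -0.999, 0.0], [-0.002, 0.0, -1.0]]
contact_force: [-0.2, 0.4, -0.4]
width: 0.0377
grip_force: 0.0
t 43.3 tcp [ 0.5068 -0.268   0.1471] yaw -2.16 fs turn -0.002 w 0.038 F [ 0.5  0.3 -1.3] grip 0.0 tilt [-2.4  0.7]
[303 206  84  29 992]
(303, 220, 232) (307, 207, 234) (311, 206, 234) (315, 206, 234) (319, 206, 233) (323, 210, 217) (327, 210, 217) (331, 210, 217) (335, 210, 217) (339, 210, 217) (343, 210, 217) (347, 209, 217) (351, 209, 217) (355, 210, 217) (359, 210, 217) (363, 210, 217) (367, 210, 217) (371, 210, 217) (375, 210, 217) (379, 210, 217) (383, 210, 217) V [86, 129, 130, 128, 147, 209, 209, 208, 209, 215, 43, 42, 40, 41, 40, 38, 42]
```

```bash
python3 -c "
from h import *
p=ray('wrist',(312.5,226),.072); t=ray('wrist',(386.5,213),.018); print(p,t,'tip rel',t[1]+.3140+.037*(t[0]-.525),'post rel',p[1]+.3140+.037*(p[0]-.525))
w=cv2.imread('pics/w28.png'); h=cv2.cvtColor(w,cv2.COLOR_BGR2HSV); m=cv2.inRange(h,(100,90,40),(125,255,255)); m[:,250:]=m[:,250:]
for v in(150,170): x=np.where(m[v])[0]; x=x[x>300]; print(v,x.min(),x.max(),ray('wrist',((x.min()+x.max())/2,v),.023))
go([*p,.15],[*p,.036])"
```

```text
[ 0.5157 -0.2594] [ 0.5141 -0.3271] tip rel -0.013503300000000001 post rel 0.05425589999999998
150 342 405 [ 0.5719 -0.3144]
170 342 404 [ 0.5545 -0.3139]
t 43.3 tcp [ 0.5068 -0.268   0.1471] yaw -2.16 fs turn -0.002 w 0.038 F [ 0.5  0.3 -1.3] grip 0.0 tilt [-2.4  0.7]
-> [ 0.5157 -0.2594  0.15  ] [ 0.34 -0.36 -0.12]
-> [ 0.5157 -0.2594  0.036 ] [0.01 0.   4.56]
```

```bash
python3 -m jog '[{"linear":[0.52,-0.36,0],"yaw":0,"jaw":-0.1},{"linear":[0,0,0.85],"yaw":0,"jaw":-0.1},{"linear":[0,0,0.85],"yaw":0,"jaw":-0.1},{"linear":[0,0,0.85],"yaw":0,"jaw":-0.1},{"linear":[0,0,0.85],"yaw":0,"jaw":-0.1},{"linear":[0,0,0.85],"yaw":0,"jaw":-0.1},{"linear":[0,0,0],"yaw":0,"jaw":-0.1},{"linear":[0,0,0],"yaw":0,"jaw":-0.5},{"linear":[0,0,0],"yaw":0,"jaw":-0.7},{"linear":[0,0,0],"yaw":0,"jaw":-0.9}]' 8
python3 -m jog '[{"linear":[0,0,0],"yaw":0,"jaw":-0.9},{"linear":[0,0,0],"yaw":0,"jaw":-0.9},{"linear":[0,0,0],"yaw":0,"jaw":-0.9},{"linear":[0,0,0],"yaw":0,"jaw":-0.9}]' 15
python3 -m jog '[{"linear":[0,0.05,0],"yaw":0,"jaw":-0.9},{"linear":[0,0.05,0],"yaw":0,"jaw":-0.9},{"linear":[0,0,0],"yaw":0,"jaw":-0.9}]' 15
```

```text
clock: 44.13
ee_pos: [0.5225, -0.2599, 0.0437]
eef_rot: [[0.999, -0.037, 0.002], [-0.037, -0.999, -0.001], [0.002, 0.001, -1.0]]
contact_force: [-0.2, -0.4, 0.4]
width: 0.0266
grip_force: 0.0
clock: 44.47
ee_pos: [0.5217, -0.2596, 0.0428]
eef_rot: [[0.999, -0.037, 0.001], [-0.037, -0.999, -0.001], [0.001, 0.001, -1.0]]
contact_force: [-1.0, -0.5, -0.2]
width: 0.0064
grip_force: 0.0
clock: 44.72
ee_pos: [0.5213, -0.2625, 0.0423]
eef_rot: [[0.999, -0.038, -0.0], [-0.038, -0.999, -0.0], [-0.0, 0.0, -1.0]]
contact_force: [0.1, 0.5, -0.7]
width: 0.0046
grip_force: 0.0
```

```bash
python3 -c "
from h import *
w=snapshot('wrist')[:,:,::-1]; cv2.imwrite('pics/w29.png',w); s=snapshot('scene')[:,:,::-1]; cv2.imwrite('pics/s29.png',s); go()
h=cv2.cvtColor(w,cv2.COLOR_BGR2HSV); m=cv2.inRange(h,(3,150,40),(20,255,255)); m[:200]=0;m[345:]=0;m[:,:250]=0; m[:,470:]=0
n,l,st,c=cv2.connectedComponentsWithStats(m); print([x.tolist() for x in st[1:] if x[4]>30])
p=get_state()['ee_pos']
for q in([.5157,-.2594,.072],[.5157,-.2594,.018],[.514,-.327,.018]): print(q,proj('wrist',q),proj('scene',q))
h=cv2.cvtColor(s,cv2.COLOR_BGR2HSV); m=cv2.inRange(h,(3,150,60),(20,255,255)); m[:290]=0;m[400:]=0;m[:,:90]=0;m[:,205:]=0
n,l,st,c=cv2.connectedComponentsWithStats(m); print([x.tolist() for x in st[1:] if x[4]>20]); k=1+st[1:,4].argmax()
for v in range(st[k,1],st[k,1]+st[k,3],6): r=np.where(l[v]==k)[0]; print((v,int(r.min()),int(r.max())),end=' ')
"
```

```text
t 44.82 tcp [ 0.5213 -0.2621  0.0423] yaw -2.15 fs turn -0.002 w 0.0042 F [-0.1 -0.3  0.2] grip 0.0 tilt [-0.1 -0.1]
[[307, 249, 117, 42, 1474]]
[0.5157, -0.2594, 0.072] [318.7 296.9] [160.  318.9]
[0.5157, -0.2594, 0.018] [319.9 263.6] [166.8 343.9]
[0.514, -0.327, 0.018] [422.8 262.4] [134.1 375.8]
[[156, 321, 18, 37, 398], [131, 361, 17, 19, 159]]
(321, 164, 166) (327, 156, 168) (333, 157, 170) (339, 159, 171) (345, 161, 173) (351, 156, 170) (357, 158, 158)
```

```bash
python3 -c "
from h import *
w=cv2.imread('pics/w29.png'); h=cv2.cvtColor(w,cv2.COLOR_BGR2HSV); m=cv2.inRange(h,(3,150,40),(20,255,255))
for v in range(250,292,6):
  r=np.where(m[v,290:430])[0]+290; print(v,(r.min(),r.max()) if len(r) else None,h[v,280:370:5,2].tolist())
for z in(.042,.06,.075): print(z,proj('wrist',[.5213,-.2621,z]),'post',proj('wrist',[.5157,-.2594,z]))
"
```

```text
250 (np.int64(310), np.int64(327)) [154, 154, 153, 160, 30, 30, 109, 120, 120, 121, 32, 33, 33, 34, 34, 36, 32, 120]
256 (np.int64(308), np.int64(419)) [33, 32, 31, 32, 34, 32, 115, 116, 115, 116, 116, 117, 117, 119, 119, 118, 119, 118]
262 (np.int64(307), np.int64(351)) [34, 39, 30, 33, 39, 42, 116, 114, 114, 115, 187, 186, 193, 192, 183, 44, 40, 39]
268 (np.int64(310), np.int64(350)) [35, 39, 34, 30, 160, 21, 100, 115, 117, 115, 69, 77, 24, 22, 75, 35, 33, 34]
274 (np.int64(320), np.int64(328)) [32, 31, 34, 33, 24, 19, 30, 27, 103, 116, 27, 29, 23, 22, 32, 36, 36, 37]
280 (np.int64(294), np.int64(349)) [33, 34, 35, 140, 72, 25, 30, 26, 100, 115, 27, 32, 28, 24, 109, 31, 34, 32]
286 (np.int64(299), np.int64(350)) [43, 40, 42, 130, 78, 24, 28, 27, 159, 176, 25, 29, 27, 22, 98, 83, 42, 40]
0.042 [323.7 267.2] post [319.5 276.3]
0.06 [323.6 278. ] post [319.  287.9]
0.075 [323.6 288.7] post [318.6 299.4]
```

```bash
python3 -m jog '[{"linear":[0,0,-0.7],"yaw":0,"jaw":-0.9},{"linear":[0,0,-0.9],"yaw":0,"jaw":-0.9},{"linear":[0,0,-0.7],"yaw":0,"jaw":-0.1},{"linear":[-0.5,-0.1,0],"yaw":0,"jaw":-0.1},{"linear":[0,0,0],"yaw":0,"jaw":-0.1},{"linear":[0,0,0],"yaw":0,"jaw":-0.1},{"linear":[0,0,0.8],"yaw":0,"jaw":-0.1},{"linear":[0,0,0.8],"yaw":0,"jaw":-0.1},{"linear":[0,0,0.8],"yaw":0,"jaw":-0.1},{"linear":[0,0,0],"yaw":0,"jaw":-0.1}]' 8
python3 -m jog '[{"linear":[0,0,0],"yaw":0,"jaw":-0.5},{"linear":[0,0,0],"yaw":0,"jaw":-0.7},{"linear":[0,0,0],"yaw":0,"jaw":-0.9},{"linear":[0,0,0],"yaw":0,"jaw":-0.9},{"linear":[0,0,0],"yaw":0,"jaw":-0.9},{"linear":[0,0,0],"yaw":0,"jaw":-0.9}]' 12
```

```text
clock: 45.65
ee_pos: [0.5056, -0.2573, 0.0348]
eef_rot: [[0.999, -0.037, -0.008], [-0.037, -0.999, 0.004], [-0.008, -0.004, -1.0]]
contact_force: [-0.9, 0.1, -1.5]
width: 0.0385
grip_force: 0.0
clock: 46.15
ee_pos: [0.5094, -0.2593, 0.0405]
eef_rot: [[0.999, -0.037, 0.001], [-0.037, -0.999, -0.001], [0.001, 0.001, -1.0]]
contact_force: [0.9, -0.3, 1.1]
width: 0.009
grip_force: 0.0
```

```bash
python3 -m jog '[{"linear":[0,0,0],"yaw":0,"jaw":-0.9},{"linear":[0,0,0],"yaw":0,"jaw":-0.9}]' 12
python3 -c "
from h import *
w=snapshot('wrist')[:,:,::-1]; cv2.imwrite('pics/w30.png',w); go(); h=cv2.cvtColor(w,cv2.COLOR_BGR2HSV); m=cv2.inRange(h,(3,150,40),(20,255,255))
for v in range(232,292,6):
  r=np.where(m[v,290:430])[0]+290; print(v,(int(r.min()),int(r.max())) if len(r) else None,h[v,280:370:5,2].tolist())
"
```

```text
clock: 46.32
ee_pos: [0.5091, -0.2591, 0.0401]
eef_rot: [[0.999, -0.037, 0.0], [-0.037, -0.999, -0.0], [0.0, 0.0, -1.0]]
contact_force: [0.5, 0.4, 0.8]
width: 0.0053
grip_force: 0.0
t 46.37 tcp [ 0.509  -0.2591  0.0399] yaw -2.13 fs turn -0.001 w 0.005 F [ 0.   0.6 -0.4] grip 0.0 tilt [ 0.1 -0.2]
232 (316, 329) [205, 206, 206, 206, 181, 48, 47, 93, 97, 97, 93, 46, 48, 46, 49, 48, 48, 47]
238 (312, 423) [76, 77, 74, 78, 41, 38, 37, 119, 118, 119, 119, 112, 128, 129, 129, 126, 112, 113]
244 (311, 429) [54, 51, 50, 46, 35, 36, 36, 120, 119, 121, 121, 195, 225, 222, 222, 222, 197, 198]
250 (311, 429) [164, 165, 163, 166, 166, 167, 150, 122, 120, 121, 121, 171, 184, 185, 185, 183, 184, 184]
256 (309, 335) [33, 30, 27, 31, 25, 24, 109, 121, 121, 121, 123, 99, 38, 36, 37, 39, 39, 33]
262 (309, 336) [39, 40, 36, 36, 34, 35, 157, 167, 165, 166, 165, 142, 37, 42, 36, 36, 38, 39]
268 (309, 336) [39, 40, 35, 32, 36, 30, 175, 186, 187, 186, 188, 162, 26, 27, 41, 36, 36, 36]
274 (319, 329) [38, 43, 36, 32, 27, 28, 33, 32, 194, 185, 43, 33, 27, 25, 39, 32, 35, 36]
280 (298, 351) [38, 38, 38, 134, 23, 27, 29, 33, 193, 183, 45, 35, 30, 25, 80, 123, 36, 36]
286 (298, 351) [45, 42, 34, 130, 29, 30, 33, 31, 166, 160, 36, 31, 28, 28, 97, 175, 47, 42]
```

The tip reads about −14 mm past the lane centre, which is roughly shut, but the grip is slipping. I'll confirm by pushing the post from its +y side with closed fingers until it meets the end stop.

```bash
python3 -m jog '[{"linear":[0,0,-0.8],"yaw":0,"jaw":-0.9},{"linear":[0,0,-0.9],"yaw":0,"jaw":-1},{"linear":[0,0,-0.9],"yaw":0,"jaw":-1},{"linear":[0.2,-0.8,0],"yaw":0,"jaw":-1},{"linear":[0,-0.6,0],"yaw":0,"jaw":-1},{"linear":[0,0,0],"yaw":0,"jaw":-1},{"linear":[0,0,0.9],"yaw":0,"jaw":-1},{"linear":[0,0,0.9],"yaw":0,"jaw":-1},{"linear":[0,0,0.8],"yaw":0,"jaw":-1},{"linear":[0,0,0],"yaw":0,"jaw":-1}]' 20
python3 -m jog '[{"linear":[0,0.15,0],"yaw":0,"jaw":-1},{"linear":[0,0.15,0],"yaw":0,"jaw":-1},{"linear":[0,0,0],"yaw":0,"jaw":-1}]'
python3 -m jog '[{"linear":[0,0.1,0],"yaw":0,"jaw":-1},{"linear":[0,0.1,0],"yaw":0,"jaw":-1},{"linear":[0,0,0],"yaw":0,"jaw":-1}]'
```

```text
clock: 47.2
ee_pos: [0.5108, -0.2226, 0.0346]
eef_rot: [[0.999, -0.036, -0.009], [-0.036, -0.999, 0.004], [-0.009, -0.004, -1.0]]
contact_force: [-0.8, 0.9, -1.2]
width: 0.0002
grip_force: 0.0
clock: 47.45
ee_pos: [0.5157, -0.2336, 0.0411]
eef_rot: [[0.999, -0.038, 0.002], [-0.038, -0.999, -0.002], [0.002, 0.002, -1.0]]
contact_force: [0.2, 0.0, -0.1]
width: 0.0004
grip_force: 0.0
clock: 47.7
ee_pos: [0.5151, -0.2378, 0.0405]
eef_rot: [[0.999, -0.038, 0.001], [-0.038, -0.999, -0.001], [0.001, 0.001, -1.0]]
contact_force: [-0.5, 0.4, -1.0]
width: 0.0005
grip_force: 0.0
```

```bash
for i in 1; do :; done; python3 -m jog '[{"linear":[0,0.08,0],"yaw":0,"jaw":-1},{"linear":[0,0.08,0],"yaw":0,"jaw":-1},{"linear":[0,0,0],"yaw":0,"jaw":-1}]'
python3 -m jog '[{"linear":[0,0.08,0],"yaw":0,"jaw":-1},{"linear":[0,0.08,0],"yaw":0,"jaw":-1},{"linear":[0,0,0],"yaw":0,"jaw":-1}]'
python3 -c "
from h import *
w=snapshot('wrist')[:,:,::-1]; cv2.imwrite('pics/w31.png',w); go(); h=cv2.cvtColor(w,cv2.COLOR_BGR2HSV); m=cv2.inRange(h,(3,150,40),(20,255,255))
for v in range(232,292,6):
  r=np.where(m[v,290:480])[0]+290; print(v,(int(r.min()),int(r.max())) if len(r) else None)
for z in (.02,.072): print(proj('wrist',[.5157,-.2594,z]))
"
```

```text
clock: 47.95
ee_pos: [0.5146, -0.2413, 0.0399]
eef_rot: [[0.999, -0.038, 0.0], [-0.038, -0.999, -0.0], [0.0, 0.0, -1.0]]
contact_force: [0.0, 0.6, 0.1]
width: 0.0009
grip_force: 0.0
clock: 48.2
ee_pos: [0.5144, -0.2453, 0.0398]
eef_rot: [[0.999, -0.038, -0.0], [-0.038, -0.999, -0.0], [-0.0, 0.0, -1.0]]
contact_force: [0.7, -0.4, -0.5]
width: 0.0001
grip_force: 0.0
t 48.25 tcp [ 0.5144 -0.2451  0.0398] yaw -2.15 fs turn -0.002 w 0.0005 F [-0.4  0.4  0.2] grip 0.0 tilt [-0.1 -0.2]
232 (466, 466)
238 None
244 (333, 390)
250 (333, 450)
256 (334, 450)
262 (334, 343)
268 None
274 None
280 (305, 305)
286 (340, 346)
[346.1 254.6]
[352.6 284.9]
```

The evidence (fingers hiding the post's top, no contact, slipping) suggests the fingertips are sitting above the post. I'll back off in +y, go lower with force checks, and push.

```bash
python3 -m jog '[{"linear":[0,-0.6,0],"yaw":0,"jaw":-1},{"linear":[0,-0.1,0],"yaw":0,"jaw":-1},{"linear":[0.04,0,0.2],"yaw":0,"jaw":-1},{"linear":[0,0,0.2],"yaw":0,"jaw":-1},{"linear":[0,0,0.2],"yaw":0,"jaw":-1},{"linear":[0,0,0],"yaw":0,"jaw":-1}]'
python3 -m jog '[{"linear":[0,0,0.1],"yaw":0,"jaw":-1},{"linear":[0,0,0],"yaw":0,"jaw":-1}]'
python3 -m jog '[{"linear":[0,0.15,0],"yaw":0,"jaw":-1},{"linear":[0,0.1,0],"yaw":0,"jaw":-1},{"linear":[0,0,0],"yaw":0,"jaw":-1}]'
```

```text
clock: 48.75
ee_pos: [0.5149, -0.2271, 0.0232]
eef_rot: [[0.999, -0.037, -0.002], [-0.037, -0.999, 0.001], [-0.002, -0.001, -1.0]]
contact_force: [0.2, -0.1, -0.4]
width: 0.0002
grip_force: 0.0
clock: 48.92
ee_pos: [0.5158, -0.2274, 0.0217]
eef_rot: [[0.999, -0.038, -0.001], [-0.038, -0.999, 0.0], [-0.001, -0.0, -1.0]]
contact_force: [-0.2, -0.1, -0.1]
width: 0.0004
grip_force: 0.0
clock: 49.17
ee_pos: [0.5159, -0.2348, 0.0225]
eef_rot: [[0.999, -0.038, 0.0], [-0.038, -0.999, -0.001], [0.0, 0.001, -1.0]]
contact_force: [-0.3, -0.8, -0.6]
width: 0.0001
grip_force: 0.0
```

```bash
python3 -m jog '[{"linear":[0,0.06,0],"yaw":0,"jaw":-1},{"linear":[0,0.06,0],"yaw":0,"jaw":-1},{"linear":[0,0,0],"yaw":0,"jaw":-1}]'
python3 -m jog '[{"linear":[0,0.06,0],"yaw":0,"jaw":-1},{"linear":[0,0.06,0],"yaw":0,"jaw":-1},{"linear":[0,0,0],"yaw":0,"jaw":-1}]'
python3 -m jog '[{"linear":[0,0.05,0],"yaw":0,"jaw":-1},{"linear":[0,0.05,0],"yaw":0,"jaw":-1},{"linear":[0,0,0],"yaw":0,"jaw":-1}]'
```

```text
clock: 49.42
ee_pos: [0.5158, -0.237, 0.0224]
eef_rot: [[0.999, -0.038, 0.0], [-0.038, -0.999, -0.0], [0.0, 0.0, -1.0]]
contact_force: [-0.6, 0.2, 1.0]
width: 0.0003
grip_force: 0.0
clock: 49.67
ee_pos: [0.5156, -0.2399, 0.0223]
eef_rot: [[0.999, -0.038, -0.0], [-0.038, -0.999, -0.0], [0.0, 0.0, -1.0]]
contact_force: [-0.7, -0.5, 0.9]
width: 0.0005
grip_force: 0.0
clock: 49.92
ee_pos: [0.5156, -0.2422, 0.0223]
eef_rot: [[0.999, -0.037, 0.0], [-0.037, -0.999, -0.0], [0.0, 0.0, -1.0]]
contact_force: [1.0, -0.9, 0.5]
width: -0.0001
grip_force: 0.0
```

```bash
python3 -m jog '[{"linear":[0,0.08,0],"yaw":0,"jaw":-1},{"linear":[0,0.06,0],"yaw":0,"jaw":-1},{"linear":[0,0,0],"yaw":0,"jaw":-1}]'
python3 -m jog '[{"linear":[0,0.07,0],"yaw":0,"jaw":-1},{"linear":[0,0.06,0],"yaw":0,"jaw":-1},{"linear":[0,0,0],"yaw":0,"jaw":-1}]'
python3 -c "
from h import *
w=snapshot('wrist')[:,:,::-1]; cv2.imwrite('pics/w32.png',w); go(); h=cv2.cvtColor(w,cv2.COLOR_BGR2HSV); m=cv2.inRange(h,(3,150,40),(20,255,255))
for v in range(238,300,5):
  r=np.where(m[v,290:480])[0]+290; print(v,(int(r.min()),int(r.max())) if len(r) else None,h[v,300:370:5,2].tolist())
for z in (.02,.05,.072): print(proj('wrist',[.5157,-.2594,z]))
"
```

```text
clock: 50.17
ee_pos: [0.5156, -0.2422, 0.0223]
eef_rot: [[0.999, -0.036, -0.001], [-0.036, -0.999, 0.004], [-0.001, -0.004, -1.0]]
contact_force: [-0.6, 5.9, 3.6]
width: 0.0001
grip_force: 3.1
clock: 50.42
ee_pos: [0.5156, -0.2422, 0.0223]
eef_rot: [[0.999, -0.034, -0.002], [-0.034, -0.999, 0.008], [-0.002, -0.008, -1.0]]
contact_force: [-2.3, 11.2, 6.0]
width: 0.0007
grip_force: 5.9
t 50.47 tcp [ 0.5156 -0.2422  0.0223] yaw -1.94 fs turn 0.006 w 0.0005 F [-2.1 11.8  6.9] grip 5.9 tilt [-2.   7.7]
238 None [36, 37, 33, 35, 33, 37, 32, 30, 34, 47, 48, 49, 31, 35]
243 None [32, 35, 31, 31, 32, 28, 34, 37, 38, 50, 50, 46, 32, 35]
248 (341, 359) [167, 169, 168, 169, 170, 177, 35, 31, 57, 103, 96, 95, 63, 31]
253 (339, 362) [158, 159, 158, 159, 159, 167, 34, 33, 120, 121, 120, 120, 122, 57]
258 (339, 463) [38, 35, 37, 40, 38, 33, 36, 35, 113, 121, 121, 120, 121, 120]
263 (340, 466) [37, 59, 80, 80, 81, 78, 80, 79, 112, 40, 36, 38, 35, 40]
268 (457, 466) [36, 29, 24, 168, 164, 164, 164, 32, 27, 39, 35, 34, 36, 32]
273 None [37, 34, 23, 29, 35, 30, 29, 25, 24, 33, 36, 35, 33, 33]
278 (303, 345) [39, 125, 23, 31, 28, 31, 31, 25, 70, 104, 37, 34, 35, 33]
283 None [36, 121, 25, 31, 30, 34, 28, 30, 80, 135, 35, 36, 37, 33]
288 None [61, 140, 17, 29, 34, 29, 30, 31, 91, 169, 63, 62, 62, 62]
293 None [57, 166, 78, 80, 79, 75, 78, 74, 80, 192, 64, 63, 63, 63]
298 None [70, 177, 102, 101, 101, 102, 102, 97, 103, 202, 78, 79, 77, 80]
[352.8 265. ]
[357.1 283.8]
[361.3 302. ]
```

The post holds still against an 11.8 N push, and the gate needs only about 2 N, so it is hard against its end stop. Backing off for a final check.

```bash
python3 -m jog '[{"linear":[0,-0.3,0],"yaw":0,"jaw":-1},{"linear":[0,-0.4,0],"yaw":0,"jaw":-1},{"linear":[0,0,-0.9],"yaw":0,"jaw":-1},{"linear":[0,0,-0.95],"yaw":0,"jaw":-1},{"linear":[0,0,-0.95],"yaw":0,"jaw":-1},{"linear":[0,0,-0.95],"yaw":0,"jaw":-1},{"linear":[0,0,-0.95],"yaw":0,"jaw":-1},{"linear":[0,0,-0.95],"yaw":0,"jaw":-1},{"linear":[0,0,-0.5],"yaw":0,"jaw":-1},{"linear":[-0.3,0,0],"yaw":0,"jaw":-1}]'
python3 -m jog '[{"linear":[-0.8,0.6,0],"yaw":0,"jaw":-1},{"linear":[-0.8,0.9,0],"yaw":0,"jaw":-1},{"linear":[-0.8,0.9,0],"yaw":0,"jaw":-1},{"linear":[-0.8,0.9,0],"yaw":0,"jaw":-1},{"linear":[-0.8,0.9,0],"yaw":0,"jaw":-1},{"linear":[-0.8,0.9,0],"yaw":0,"jaw":-1},{"linear":[-0.8,0.9,0],"yaw":0,"jaw":-1},{"linear":[-0.6,0.9,0],"yaw":0,"jaw":-1},{"linear":[0,0,0],"yaw":0,"jaw":-1}]'
python3 -c "
from h import *
t=snapshot('top')[:,:,::-1]; s=snapshot('scene')[:,:,::-1]; cv2.imwrite('pics/t33.png',t); cv2.imwrite('pics/s33.png',s); go()
for n,i in(('top',t),('scene',s)):
    d=cv2.absdiff(i,cv2.imread(f'pics/{n}0.png')).max(2); m=cv2.morphologyEx((d>40).astype(np.uint8),cv2.MORPH_OPEN,np.ones((2,2))); k,l,st,c=cv2.connectedComponentsWithStats(m); print(n,[x.tolist() for x in st[1:] if x[4]>12])
print([ (p,proj('top',p),proj('scene',p)) for p in ([.548,-.315,.083],[.581,-.316,.083],[.54,.268,.084],[.514,-.327,.018])])
h=cv2.cvtColor(t,cv2.COLOR_BGR2HSV); m=cv2.inRange(h,(5,150,90),(22,255,255)); m[:265]=0;m[300:]=0;m[:,:430]=0;m[:,525:]=0; x=np.where(m)[1]; print('gate px',x.min(),x.max(),ray('top',(x.max()+.5,285),.018))
"
```

```text
clock: 51.3
ee_pos: [0.5112, -0.2315, 0.1792]
eef_rot: [[0.999, -0.037, 0.006], [-0.036, -0.999, -0.003], [0.006, 0.003, -1.0]]
contact_force: [0.4, 0.8, 0.6]
width: 0.0005
grip_force: 0.0
clock: 52.05
ee_pos: [0.3406, -0.4023, 0.174]
eef_rot: [[0.999, -0.047, -0.004], [-0.047, -0.999, -0.001], [-0.004, 0.001, -1.0]]
contact_force: [-0.2, -0.6, -0.1]
width: 0.0005
grip_force: 0.0
t 52.15 tcp [ 0.3453 -0.3976  0.1743] yaw -2.32 fs turn -0.008 w 0.0004 F [ 0.   1.1 -0. ] grip 0.0 tilt [-1.8  2.1]
top [[359, 220, 6, 6, 25], [363, 228, 6, 4, 22], [495, 245, 9, 7, 49], [507, 247, 11, 10, 84], [495, 254, 10, 14, 96], [182, 263, 27, 19, 367], [508, 264, 10, 10, 79], [495, 269, 10, 7, 48], [445, 280, 30, 10, 147], [485, 285, 22, 5, 90], [475, 288, 8, 4, 27], [296, 317, 7, 7, 31], [302, 325, 5, 6, 21], [513, 386, 127, 94, 8930]]
scene [[13, 0, 24, 33, 291], [44, 46, 17, 5, 49], [26, 52, 11, 19, 78], [41, 52, 8, 11, 40], [67, 58, 17, 50, 196], [44, 65, 4, 14, 44], [81, 117, 4, 11, 28], [5, 132, 10, 8, 34], [329, 156, 17, 36, 327], [0, 161, 20, 38, 464], [245, 196, 10, 28, 213], [0, 208, 17, 12, 123], [293, 212, 10, 29, 231], [241, 225, 18, 6, 70], [287, 242, 21, 8, 89], [300, 262, 11, 31, 268], [292, 292, 22, 8, 102], [155, 300, 38, 48, 856], [0, 327, 40, 49, 1019], [133, 345, 54, 54, 1361]]
[([0.548, -0.315, 0.083], array([511.4, 267.3]), array([148.8, 348.2])), ([0.581, -0.316, 0.083], array([511.5, 248.7]), array([167.4, 357.7])), ([0.54, 0.268, 0.084], array([185.1, 270.2]), array([336.6, 157.2])), ([0.514, -0.327, 0.018], array([504.8, 285.1]), array([134.1, 375.8]))]
gate px 475 505 [ 0.5141 -0.3283]
```

Only the pillars, the gate and the arm have changed between images, and no bystander moved. Both rail pillars are upright, B is in the tub, and the gate is shut. Handing in.

```bash
python3 -c "
from plant import *
print(job_done())"
```

```text
the job is handed in; nothing more can be done
None
```

The job is handed in: the two pillars with 28 mm feet stand upright in the rail, the 36 mm one was stopped at the mouth and is in the red tub, the gate is pushed to its end stop, and the before/after images show no bystander moved (about 52 s used of 72 s).

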